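Hang the ladle to drip over its dish

TASK

Lift the steel ladle out of its leaning stand and hang it by its hook on the clear middle stretch of the rail under the shelf board, letting go so gently that it hardly swings. Then bring the white dish with the tab handle under the hanging ladle's bowl to catch the drips, leaving the ladle hanging still; do not disturb the other loose things.

Things in the scene. Friction and masses are not known exactly. Their poses are not given: they have to be found in the camera images.
- rail_mid (a point): middle of the steel rail: 10 mm diameter, axis 258 mm above the table, along y. x points into the shelf, away from the robot; z up. A skimmer and a turner hang fixed on it at y = -205 and +205 mm (up to 80 mm wide, down to 175 mm below the rail); between them the rail is clear.
- shelf: fixed wooden shelf, open at front and back; origin on the table straight under rail_mid, same axes. The board's underside is 82 mm above the rail's axis; its front edge is 18 mm behind the rail (x = 18 to 218 mm), and steamers and plates stand on it. Side panels at y = -280 and +280 mm reach from x = -10 mm back. Two low bowls on the table at x = 120, y = -190 and +190 mm.
- stand: fixed wooden ladle stand, base 180 x 110 mm; origin on the table right under the ladle's grip. The ladle leans in it, handle top towards the stand's +x, 35 deg from vertical: bowl on a sloped seat (with a stop on its low side), upper handle on a crossbar (posts 80 mm apart, 176 mm high) between two prongs 36 mm apart, 55 mm up the handle from the grip. Lift it straight up.
- ladle_grip (a point): centre of the ladle's black grip (18 mm wide in y, 14 mm thick in x, 66 mm long in z), starts 134 mm above the table. Ladle: 200 mm long, about 0.14 kg; z runs up the handle (steel strip 16 x 4 mm in line with the grip) to the hook; hook and bowl both stand out to +x. Free on the rail it rests (friction: +-2 deg) with z leaning 7 deg from vertical towards +x (bowl swung back).
- ladle_hook (a point): inside top of the ladle's flat bent-over hook, where the rail seats (this point then lies 5 mm above the rail's axis): 13 mm in x and 112 mm in z from ladle_grip. Inside width 22 mm; 16 mm wide in y; metal rises 5 mm above this point; its lip (x = 24 to 28 mm from the grip) ends 24 mm lower than this point; opens downward. Axes as ladle_grip.
- ladle_bowl (a point): centre of the ladle's round open bowl (68 mm rim diameter, 34 mm deep): 42 mm in x and -68 mm in z from ladle_grip; bowl bottom at z = -85 mm. When hung, the bowl's bottom is about 65 mm above the table. Axes as ladle_grip.
- dish_mid (a point): centre, half-way up (13 mm), of the loose white ceramic drip dish: round, 110 mm rim diameter, 26 mm high, flat inside, standing on the table, about 0.22 kg. x points from the tab handle to the dish's centre.
- dish_tab (a point): grip point on the dish's flat tab handle: 94 mm from dish_mid in -x, 20 mm above the table. The tab is 24 mm wide (y), 12 mm thick (14 to 26 mm above the table) and sticks out about 60 mm beyond the rim. Same axes as dish_mid.
- soap: bystander, leave alone: clear plastic soap bottle with white push pump, 62 mm diameter, 180 mm tall; origin under its centre.
- spice: bystander, leave alone: amber glass jar, 44 mm diameter, 65 mm tall; origin under its centre.
- cup: bystander, leave alone: white cup, 72 mm diameter, 70 mm tall; origin under its centre.
- plate: bystander, leave alone: white ceramic plate, 210 mm diameter, 20 mm high; origin under its centre.
Things that resemble listed ones, but are neither listed nor needed, are in the scene too. What is shaped like the part that bears dish_mid but turquoise is not meant.

How it is judged:
By the outcome, as a careful person would: the job done as asked, in the order asked, and still so for the second after the job is handed in, with the robot touching nothing.
It also fails if it takes over 72 s, if anything falls off the work surface, if the arm or the gripper's body presses on something with over 40 N, if the wrist force passes 120 N, or if a joint passes its speed limit or range.

ROBOT

A 6-joint arm with a two-finger parallel gripper is mounted at the origin on the work surface. World frame = base frame: x ahead of the robot, y to its left, z up, the work surface at z = 0. Lengths are in mm, angles in rad, forces in N, time in s.
With the tool pointing down it reaches from about 350 to 975 mm from the base axis. Payload 4.9 kg.
Tool frame: the origin (TCP) lies at the very end of the fingers, on their centre line; the grasp point (between the pads) lies 19 mm behind it (robot.grasp_offset is the distance from the TCP to the grasp point, in mm); x points along the fingers, y is the direction in which the jaws open and shut, and the axes are right-handed (so a half turn about x gives the same grasp; the last joint's range is limited). The gripper opens to 85 mm and grips with 20 to 120 N. Pads are 22 mm wide; open, the fingers measure 114 mm over their backs; the gripper's body (76 mm by 85 mm) begins 54 mm behind the grasp point. The pads swing forward as they close: fully open they stand 13 mm farther back than shut.
Start: joints at [-1.232, 0.053, 1.613, -0, 1.476, -0.119], TCP at [276.227, -560.625, 231.304] pointing down, gripper open.
Joint ranges: [-3.01, 3.01], [-1.01, 2.22], [0.06, 2.58], [-1.02, 4.17], [0.09, 2.62], [-3.14, 3.14]. Speed limits (rad/s): [2.57, 2.57, 3.14, 3.14, 3.14, 3.14].

INTERFACE

Orientations are given as a 3x3 rotation matrix whose columns are the frame's x, y, z axes.
In Python, from plant import robot gives the robot as it stands.
- The arm moves only by the tool jog_arm, never from a script. Its argument "targets" is a list that holds one entry, the list of rows, each a list of 7 numbers: the shift along the tool's x, y, z in units of 60 mm (1.0 is 60 mm), then the turn, a rotation vector about the tool's x, y, z in units of 6 degrees (1.0 is 6 degrees), then the finger opening in mm, from 0 to 85.4. A call has 1 to 20 rows; each row is the pose to reach, as a shift and turn from the pose commanded when the call began, along the tool's axes at that moment; what a row does not reach only later rows make up. A row lasts 1/8 s, in which the tool goes at most 62.5 mm and 10.7 degrees, less where a joint would pass 70% of its speed; a pose out of reach is approached as far as the arm can. A call with a gripper value outside its range is refused whole. The fingers move at their own pace and stop on an object; "newtons" is the grip in N (left out, the last holds). Time passes only in rows, so rows that repeat a pose let the fingers close. It gives the time, the measured TCP pose, the force and the opening at its end, in the units of the state.
- robot.observe(): the state, without advancing time (a new reading comes with each control period).
- robot.get_image(name): name is "scene" or "top"; returns (picture, depth): 480x640x3 uint8, blue, green, red; 480x640 float32, mm along the optical axis (not along the pixel's ray), 0 where there is no reading.
- robot.camera_model(name): a dict with "mtx" (3x3 intrinsics, pixels), "k1" (the pictures are not rectified: a ray, as slopes to the right and down, at radius r is drawn at 1 + k1 r^2 times it, then the intrinsics apply), "rvec" (rotation vector, rad) and "tvec" (3), from world to camera coordinates, as OpenCV has them. Camera axes: x right, y down, z forward; pixel columns grow to the right and rows downward; lengths in mm; the calibration is good to about 2 mm. A picture is of the moment at which its call begins. camera_model takes no time and is no camera call.
- robot.hand_in(): hands the job in, once; it reports no verdict.
Trained networks look in the newest picture that a camera, given by its name, has taken for a name from the list of things; names that differ only in an ending like _2 or _b are one class to them, and where a whole thing is asked for, a point or a joint stands for the part that bears it (a point fixed in the world has none). Each returns a list of dicts, best first, with "conf" (0 to 1); they miss things now and then, are a little off and sometimes report something else, mostly with a low value. They report only what shows in the picture. A call takes as long as a camera call. They do not tell look-alikes from the thing itself.
- robot.find_in(camera, label): "rect" ([centre column, centre row, width, height] in pixels, round what is visible of it).
- robot.place_of(camera, label): "at" ([column, row] in pixels: a listed point, or the origin of a listed thing).
The state is a dict: "t": time; "qpos": joint angles; "dq": joint speeds; "joint_torque": joint torques, N m; "position": TCP position; "eef_rot": TCP orientation; "ft_force": force on the tool from outside, world axes, zero at the start; "ft_torque": the same for the moment, N m; "gripper_width": finger opening in mm.
Only numpy, scipy, OpenCV 4.12 (cv2) and the standard library are available. Lean on these libraries where they do the work, as an engineer would, in place of code of your own. Each camera call takes 0.05 s, during which the arm holds its last target.

## Working session

There is one attempt and no reset: what is moved stays moved. The work goes in short steps, Python scripts to look and compute and a tool call to move; the robot and the scene stay as the last step left them, time stands still between calls to the robot, and variables do not carry over. Pictures are saved under pics/ and viewed, and the job is handed in when it is done.

Besides the shell and the picture viewer there is one more tool, called after "Emit:" as name(argument=value, ...) on one line, values as JSON. jog_arm: Moves the arm, as the interface text tells. Its arguments: {"type":"object","properties":{"targets":{"type":"array","items":{"type":"array","items":{"type":"array","items":{"type":"number"}}}},"newtons":{"type":"number"}},"required":["targets"]}

```bash
ls; mkdir -p pics; cat > h.py <<'E'
import numpy as np, cv2
from plant import robot
def cam(n):
    c=robot.camera_model(n); R,_=cv2.Rodrigues(np.array(c['rvec'],float)); return np.array(c['mtx'],float),c['k1'],R,np.array(c['tvec'],float).ravel()
def ray(n,u,v):
    K,k1,R,t=cam(n); xd=(u-K[0,2])/K[0,0]; yd=(v-K[1,2])/K[1,1]
    p=cv2.undistortPoints(np.array([[[u,v]]],float),K,np.array([k1,0,0,0.]))[0,0]
    d=R.T@np.array([p[0],p[1],1.]); o=-R.T@t; return o,d
def atz(n,u,v,z):
    o,d=ray(n,u,v); return o+d*(z-o[2])/d[2]
def atdepth(n,u,v,dep):
    o,d=ray(n,u,v); return o+d*dep
def proj(n,P):
    K,k1,R,t=cam(n); q,_=cv2.projectPoints(np.array(P,float).reshape(-1,1,3),cv2.Rodrigues(R)[0],t,K,np.array([k1,0,0,0.])); return q[:,0]
def cloud(n,dep):
    K,k1,R,t=cam(n); H,W=dep.shape
    u,v=np.meshgrid(np.arange(W),np.arange(H)); p=cv2.undistortPoints(np.stack([u,v],-1).reshape(-1,1,2).astype(float),K,np.array([k1,0,0,0.]))[:,0]
    d=np.c_[p,np.ones(len(p))]*dep.reshape(-1,1); return ((d-t)@R).reshape(H,W,3)
E
python3 - <<'E'
from h import *
np.set_printoptions(precision=1,suppress=True)
for n in ('scene','top'):
    im,d=robot.get_image(n); cv2.imwrite(f'pics/{n}0.png',im); np.save(f'{n}0.npy',d); cv2.imwrite(f'{n}0.png',im)
    o,_=ray(n,320,240); print(n,o)
    for l in ['rail_mid','shelf','stand','ladle_grip','ladle_hook','ladle_bowl','dish_mid','dish_tab','soap','spice','cup','plate']:
        r=robot.place_of(n,l); print(l,[(np.round(x['at'],1),round(x['conf'],2)) for x in r[:3]])
print(robot.observe()['t'], robot.grasp_offset)
E
```

```text
pics
scene [ 459.3  907.3 1084.5]
rail_mid [(array([253.3, 208.5]), 0.87)]
shelf [(array([328.7, 278. ]), 0.65)]
stand [(array([299.5, 360.5]), 0.98)]
ladle_grip [(array([298.2, 330.3]), 0.55)]
ladle_hook [(array([262.4, 309.7]), 0.56), (array([301. , 361.8]), 0.36)]
ladle_bowl [(array([300.9, 345.7]), 0.64)]
dish_mid [(array([391.5, 205.6]), 0.82)]
dish_tab [(array([352.7, 208.4]), 0.91), (array([423.8, 203.2]), 0.76), (array([299.7, 332.3]), 0.68)]
soap [(array([297.7, 170.2]), 0.88), (array([377.9, 446.9]), 0.37)]
spice [(array([330.5, 278. ]), 0.85), (array([298.2, 169.7]), 0.43), (array([299.1, 348.7]), 0.33)]
cup [(array([253.6, 445. ]), 0.73)]
plate [(array([378.7, 447.7]), 0.79), (array([328.8, 281.9]), 0.25)]
top [ 328.5  -13.9 1562. ]
rail_mid [(array([315.2, 170.7]), 0.72)]
shelf []
stand [(array([224.5, 234.5]), 0.98)]
ladle_grip [(array([218.8, 234. ]), 0.93)]
ladle_hook [(array([209.7, 194.9]), 0.72)]
ladle_bowl []
dish_mid [(array([421.9, 328.7]), 0.94), (array([403.5, 254.2]), 0.83)]
dish_tab [(array([414.8, 284.3]), 0.91), (array([425.3, 362.7]), 0.69)]
soap [(array([412.9, 286.8]), 0.17)]
spice [(array([317.9, 261.8]), 0.71)]
cup [(array([156.3, 210.3]), 0.61)]
plate [(array([155.1, 295.5]), 0.93)]
1.3 18.700000000000003
```

View pics/scene0.png

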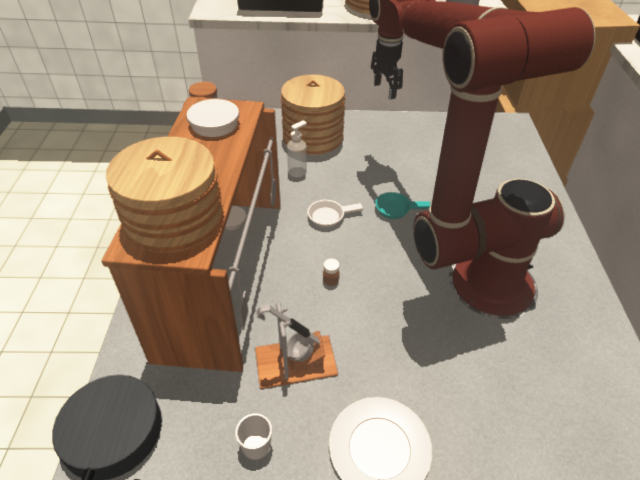

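View pics/top0.png

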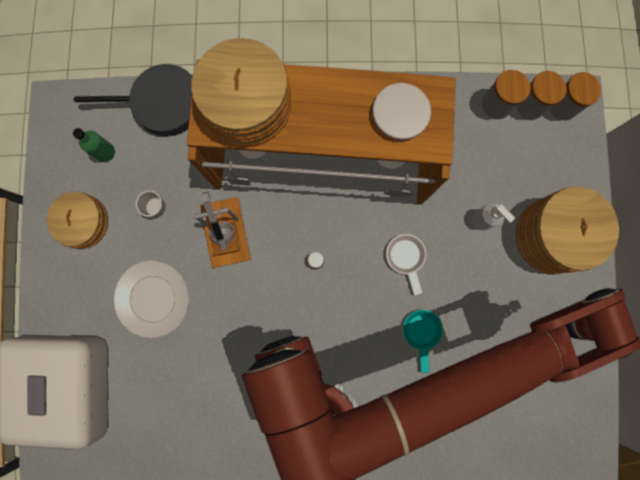

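The top view shows the white dish at (404,254) with its tab at (415,284). The turquoise look-alike is at (422,329), the ladle in its stand at (222,232), and the rail runs from (230,165) to (435,182). Next I'll measure precisely.

```bash
python3 - <<'E'
from h import *
np.set_printoptions(precision=1,suppress=True)
for n in ('top','scene'):
    im=cv2.imread(n+'0.png')
    if n=='top': crops={'rail':(190,140,270,80,3),'lad':(185,180,80,100,8),'dish':(370,220,80,90,8)}
    else: crops={'lad':(235,285,120,110,6),'rail':(210,120,100,180,4),'dish':(290,185,90,60,8)}
    for k,(x,y,w,h,s) in crops.items():
        c=cv2.resize(im[y:y+h,x:x+w],None,fx=s,fy=s,interpolation=cv2.INTER_CUBIC)
        cv2.imwrite(f'pics/{n}_{k}.png',c[:600,:800])
d=np.load('top0.npy');P=cloud('top',d)
Z=P[...,2]
# rail points
m=(Z>245)&(Z<275)&(P[...,0]>500)
q=P[m]; print(len(q)); print(q[:,0].min(),q[:,0].max(),q[:,1].min(),q[:,1].max())
for lo in range(-300,350,50):
    s=q[(q[:,1]>=lo)&(q[:,1]<lo+50)]
    if len(s): print(lo,len(s),np.median(s,0))
# place points
for n,l,z in (('top','rail_mid',258),('scene','rail_mid',258),('top','stand',0),('scene','stand',0),('top','ladle_grip',134),('scene','ladle_grip',134),('top','spice',0),('scene','spice',0),('top','cup',0),('scene','cup',0),('scene','soap',0),('top','ladle_hook',226),('scene','ladle_hook',226),('scene','ladle_bowl',100)):
    for x in robot.place_of(n,l): print(n,l,round(x['conf'],2),atz(n,*x['at'],z))
for n,l,z in (('top','dish_mid',13),('scene','dish_mid',13),('top','dish_tab',20),('scene','dish_tab',20)):
    for x in robot.place_of(n,l): print(n,l,round(x['conf'],2),atz(n,*x['at'],z))
E
```

```text
1185
590.5226745041075 687.935476278401 -294.3931445071396 280.0346198186184
-300 115 [ 602.7 -277.6  261. ]
-250 109 [ 605.  -221.   262.4]
-200 95 [ 609.1 -175.1  261.7]
-150 96 [ 613.  -126.   261.9]
-100 90 [617.3 -75.3 261.6]
-50 98 [621.  -25.7 261.3]
0 92 [625.5  25.1 261.5]
50 94 [629.6  75.1 261.7]
100 94 [634.  125.3 262. ]
150 113 [638.1 180.1 262.8]
200 92 [643.  224.9 261.4]
250 97 [647.9 261.  261.9]
top rail_mid 0.72 [627.   -1.9 258. ]
scene rail_mid 0.87 [620.9   5.9 258. ]
top stand 0.98 [509.5 251.6   0. ]
scene stand 0.98 [507.4 248.6   0. ]
top ladle_grip 0.93 [495.4 243.3 134. ]
scene ladle_grip 0.55 [507.6 256.2 134. ]
top spice 0.71 [432.6  -5.4   0. ]
scene spice 0.85 [435.2  -4.9   0. ]
scene spice 0.43 [ 543.4 -469.6    0. ]
scene spice 0.33 [509.8 216.7   0. ]
top cup 0.61 [579.2 445.2   0. ]
scene cup 0.73 [593.4 448.1   0. ]
scene soap 0.88 [ 544.9 -466.9    0. ]
scene soap 0.37 [335.8 448.5   0. ]
top ladle_hook 0.72 [578.5 249.8 226. ]
scene ladle_hook 0.56 [577.  271.3 226. ]
scene ladle_hook 0.36 [494.5 388.6 226. ]
scene ladle_bowl 0.64 [501.6 272.7 100. ]
top dish_mid 0.94 [ 248.9 -284.5   13. ]
top dish_mid 0.83 [ 450.7 -238.    13. ]
scene dish_mid 0.82 [ 249.8 -286.4   13. ]
top dish_tab 0.91 [ 368.6 -266.1   20. ]
top dish_tab 0.69 [ 158.3 -291.2   20. ]
scene dish_tab 0.91 [ 369.4 -262.6   20. ]
scene dish_tab 0.76 [ 151.4 -292.3   20. ]
scene dish_tab 0.68 [509.5 183.8  20. ]
scene dish_tab 0.63 [ 538.9 -444.8   20. ]
```

View pics/top_lad.png

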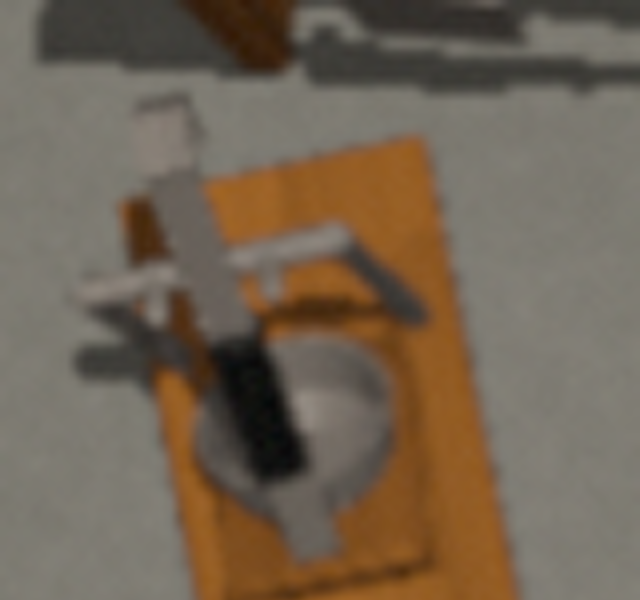

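View pics/scene_lad.png

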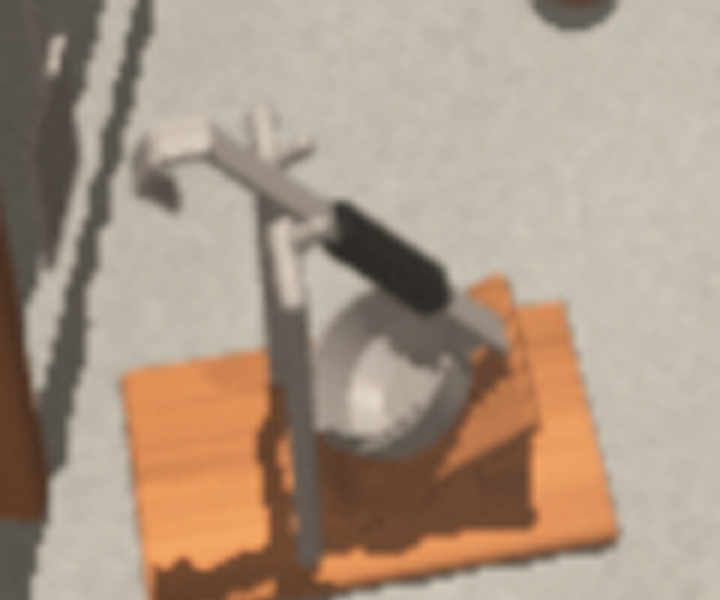

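View pics/top_rail.png

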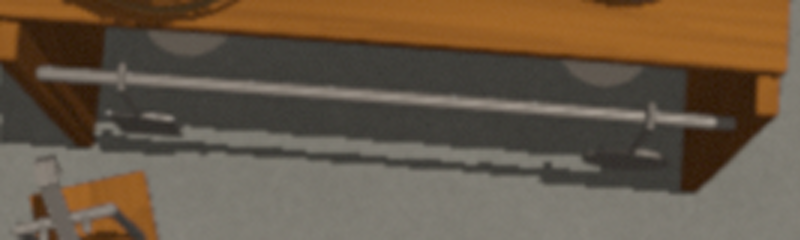

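View pics/top_dish.png

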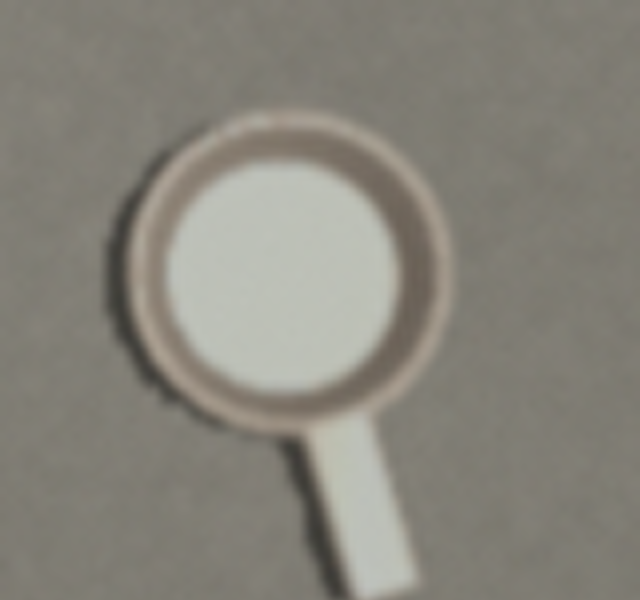

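```bash
python3 - <<'E'
from h import *
np.set_printoptions(precision=1,suppress=True)
d=np.load('top0.npy');P=cloud('top',d); im=cv2.imread('top0.png')
# stand base top
for z0 in (8,):
    m=(P[...,0]>420)&(P[...,0]<580)&(P[...,1]>160)&(P[...,1]<340)&(P[...,2]>5)&(P[...,2]<30)
    q=P[m]; print(len(q), np.percentile(q[:,2],[5,25,50,75,95]))
    b=im[m]; print(b.mean(0))
    r=cv2.minAreaRect(q[:,:2].astype(np.float32)); print(r)
# ladle/high
m=(P[...,0]>420)&(P[...,0]<600)&(P[...,1]>180)&(P[...,1]<340)&(P[...,2]>90)
ys,xs=np.where(m)
for y,x in zip(ys,xs): 
    if (y+x)%2==0: print(x,y,P[y,x].round(0),im[y,x])
E
```

```text
983 [ 5.4  6.7  8.5 10.9 16.2]
[ 47.2  90.2 133.9]
((500.9743347167969, 249.61273193359375), (157.9293670654297, 178.22299194335938), 0.20714358985424042)
204 192 [590. 268. 205.] [ 90  98 102]
206 192 [588. 262. 213.] [83 90 96]
208 192 [588. 256. 214.] [86 94 99]
203 193 [585. 268. 218.] [86 92 99]
205 193 [585. 263. 218.] [ 89  96 103]
207 193 [584. 258. 220.] [ 98 105 113]
202 194 [582. 270. 220.] [104 111 119]
204 194 [582. 265. 221.] [109 118 126]
206 194 [582. 261. 217.] [110 118 127]
208 194 [585. 259. 201.] [ 95 103 110]
203 195 [580. 267. 219.] [115 125 133]
205 195 [580. 263. 219.] [114 122 133]
207 195 [579. 257. 225.] [110 119 128]
209 195 [583. 257. 200.] [ 88  97 101]
202 196 [576. 268. 227.] [117 127 135]
204 196 [577. 264. 223.] [119 127 136]
206 196 [577. 260. 222.] [115 125 133]
208 196 [577. 255. 220.] [ 98 106 114]
203 197 [574. 266. 226.] [117 128 135]
205 197 [574. 262. 221.] [115 125 132]
207 197 [575. 258. 220.] [112 120 128]
209 197 [579. 257. 196.] [ 94 102 107]
202 198 [572. 269. 222.] [117 126 134]
204 198 [571. 264. 226.] [118 127 136]
206 198 [571. 259.
[... 9742 characters left out ...]
6.  98.] [65 72 77]
222 240 [483. 241. 102.] [84 92 98]
224 240 [483. 235. 106.] [ 90  97 105]
217 241 [482. 256.  90.] [64 68 74]
219 241 [481. 248. 103.] [82 89 96]
221 241 [481. 244.  99.] [ 88  97 102]
223 241 [481. 239.  98.] [ 90  97 105]
220 242 [478. 246. 102.] [ 88  95 103]
222 242 [479. 242.  93.] [ 90  98 104]
224 242 [479. 237.  95.] [ 87  94 101]
219 243 [476. 249. 101.] [75 82 88]
221 243 [476. 244.  97.] [ 90  98 104]
223 243 [477. 239.  94.] [ 89  97 104]
225 243 [477. 235.  91.] [81 88 94]
220 244 [474. 247.  92.] [83 92 99]
222 244 [474. 242.  95.] [ 89  96 103]
224 244 [474. 237.  90.] [ 88  95 103]
221 245 [471. 245.  93.] [84 93 99]
225 245 [472. 235.  91.] [ 87  96 105]
```

```bash
python3 - <<'E'
from h import *
np.set_printoptions(precision=1,suppress=True)
d=np.load('top0.npy');P=cloud('top',d); im=cv2.imread('top0.png').astype(int)
# stand base yaw: orange pixels, use rays at z=10
hsv=cv2.cvtColor(im.astype(np.uint8),cv2.COLOR_BGR2HSV)
m=(hsv[...,1]>120)&(hsv[...,0]<25)&(P[...,2]<40)
m[:, :195]=0; m[:,260:]=0; m[:193]=0; m[275:]=0
m=cv2.morphologyEx(m.astype(np.uint8),cv2.MORPH_CLOSE,np.ones((9,9)))
n,lab,st,_=cv2.connectedComponentsWithStats(m); k=1+np.argmax(st[1:,4]); print(st[k])
ys,xs=np.where(lab==k)
pts=np.array([atz('top',x,y,10)[:2] for x,y in zip(xs,ys)],np.float32)
r=cv2.minAreaRect(pts); print(r)
# handle strip line
h=(P[...,2]>85)&(P[...,0]>470)&(P[...,0]<580)&(P[...,1]>225)&(P[...,1]<275)&~((P[...,0]>524)&(P[...,0]<556)&(P[...,2]<190)&(abs(P[...,2]-(175+(P[...,0]-535)*1.43))>8))
q=P[h]; 
xs=[];ys=[]
for x0 in range(472,578,5):
    s=q[(q[:,0]>=x0)&(q[:,0]<x0+5)]
    w=s[:,1].max()-s[:,1].min()
    if w<22: xs.append(s[:,0].mean()); ys.append((s[:,1].max()+s[:,1].min())/2)
p=np.polyfit(xs,ys,1); print('handle yaw',np.degrees(np.arctan(p[0])),'y at 508.5',np.polyval(p,508.5))
dk=h&(im.sum(2)<110); print('dark centre',P[dk].mean(0),(P[dk].min(0)+P[dk].max(0))/2)
# rail line
m=(P[...,2]>250)&(P[...,2]<275)&(P[...,0]>590)&(P[...,0]<650)&(abs(P[...,1])<180)
p=np.polyfit(P[m][:,1],P[m][:,0],1);print('rail slope deg',np.degrees(np.arctan(p[0])),'x at y0',p[1])
# dish rim: 
m=(P[...,2]>15)&(P[...,2]<35)&(abs(P[...,0]-451)<70)&(abs(P[...,1]+238)<65); q=P[m].astype(np.float32)
print(len(q)); print(cv2.minEnclosingCircle(q[:,:2]))
t=(P[...,2]>13)&(P[...,2]<35)&(P[...,0]>330)&(P[...,0]<385)&(abs(P[...,1]+265)<30);q=P[t]; print('tab',q.min(0),q.max(0)); pp=np.polyfit(q[:,0],q[:,1],1); print('tab yaw',np.degrees(np.arctan(pp[0])),np.polyval(pp,369))
for n in ('skim',): pass
o=robot.observe(); print(o['eef_rot'],o['ft_force'],o['gripper_width'])
E
```

```text
[ 200  197   50   71 1710]
((515.8284912109375, 249.7505645751953), (177.49551391601562, 107.39956665039062), 11.972867012023926)
handle yaw 12.241456936586946 y at 508.5 247.85104016977522
dark centre [502.8 247.5 141.2] [502.2 247.5 137.7]
rail slope deg 4.764177907008865 x at y0 623.6637081438874
492Traceback (most recent call last):
  File "<stdin>", line 28, in <module>
cv2.error: OpenCV(4.12.0) /io/opencv/modules/imgproc/src/shapedescr.cpp:201: error: (-215:Assertion failed) count >= 0 && (depth == CV_32F || depth == CV_32S) in function 'minEnclosingCircle'
```

View pics/scene_rail.png

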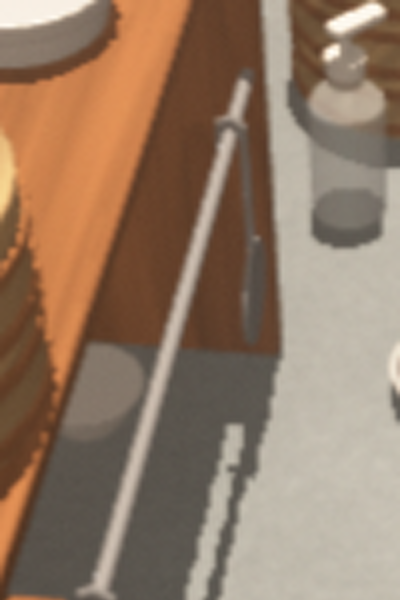

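```bash
cat >> h.py <<'E'
from scipy.spatial.transform import Rotation as Ro
np.set_printoptions(precision=3,suppress=True)
def pose():
    o=robot.observe(); return np.array(o['position']),np.array(o['eef_rot']).reshape(3,3)
def tool(yaw,T,flip=1):
    y,T=np.radians([yaw,T]); h=np.array([np.cos(y),np.sin(y),0]); t=np.cos(T)*h-np.sin(T)*np.array([0,0,1.]); ya=flip*np.array([-np.sin(y),np.cos(y),0]); return np.c_[t,ya,np.cross(t,ya)]
def rows(tg,p0=None,R0=None):
    p,R=pose(); p=p if p0 is None else np.array(p0); R=R if R0 is None else R0
    for q,Q in tg:
        s=R.T@(np.array(q)-p)/60; w=np.degrees(Ro.from_matrix(R.T@Q).as_rotvec())/6; print('shift',s.round(3),'turn',w.round(3))
def st():
    o=robot.observe(); print('t',o['t'],'pos',np.round(o['position'],1),'F',np.round(o['ft_force'],1),'M',np.round(o['ft_torque'],2),'w',o['gripper_width'],'q',np.round(o['qpos'],2)); print(np.array(o['eef_rot']).reshape(3,3).round(3))
E
python3 - <<'E'
from h import *
st()
p,R=pose()
for f in (1,-1):
    Q=tool(12.1,50,f); g=np.array([508.5,249,134])
    print(f); rows([((380,-300,330),tool(-30,90,f)),((440,0,350),tool(0,90,f)),((440,150,330),tool(12,90,f)),(g-81.3*Q[:,0]+[0,0,80],Q),(g-81.3*Q[:,0],Q)])
d=np.load('top0.npy');P=cloud('top',d)
m=(P[...,2]>15)&(P[...,2]<35)&(abs(P[...,0]-451)<70)&(abs(P[...,1]+238)<65); q=P[m].astype(np.float32)
print(cv2.minEnclosingCircle(np.ascontiguousarray(q[:,:2])))
t=(P[...,2]>13)&(P[...,2]<35)&(P[...,0]>330)&(P[...,0]<385)&(abs(P[...,1]+265)<30);q=P[t]; print('tab',q.min(0),q.max(0)); pp=np.polyfit(q[:,0],q[:,1],1); print('tab yaw',np.degrees(np.arctan(pp[0])),np.polyval(pp,369))
E
```

```text
t 2.2 pos [ 276.2 -560.6  231.3] F [ 0.2 -0.3 -0.9] M [-0.03  0.    0.01] w 85.35966719500894 q [-1.23  0.05  1.61  0.    1.48 -0.12]
[[ 0.     0.442 -0.897]
 [ 0.    -0.897 -0.442]
 [-1.    -0.    -0.   ]]
1
shift [-1.645 -3.132 -3.471] turn [-20.628  -0.     -0.   ]
shift [-1.978 -7.175 -6.578] turn [-25.628  -0.     -0.   ]
shift [-1.645 -9.417 -7.683] turn [-27.628  -0.     -0.   ]
shift [ -0.749 -10.606  -8.592] turn [-26.088  -1.177   9.495]
shift [  0.584 -10.606  -8.592] turn [-26.088  -1.177   9.495]
-1
shift [-1.645 -3.132 -3.471] turn [ 9.372 -0.     0.   ]
shift [-1.978 -7.175 -6.578] turn [ 4.372 -0.     0.   ]
shift [-1.645 -9.417 -7.683] turn [ 2.372 -0.     0.   ]
shift [ -0.749 -10.606  -8.592] turn [2.259 6.632 0.822]
shift [  0.584 -10.606  -8.592] turn [2.259 6.632 0.822]
((441.4129638671875, -247.74465942382812), 64.56802368164062)
tab [ 342.436 -284.945   14.847] [ 383.034 -250.683   34.361]
tab yaw 14.05583989620341 -266.1271657751007
```

Emit:
jog_arm(targets=[[[-1.6, -1.0, -1.0, 2, 0, 0, 85], [-1.6, -2.0, -2.2, 5, 0, 0, 85], [-1.6, -3.1, -3.5, 7, 0, 0, 60], [-1.8, -3.9, -4.2, 7, 0, 0, 50], [-2.0, -4.7, -4.9, 6, 0, 0, 50], [-2.0, -5.5, -5.5, 5, 0, 0, 50], [-2.0, -6.3, -6.1, 4.5, 0, 0, 50], [-2.0, -7.1, -6.6, 4.4, 0, 0, 50], [-1.9, -7.9, -7.0, 3.6, 0, 0, 50], [-1.8, -8.7, -7.4, 2.8, 0, 0, 50], [-1.7, -9.4, -7.7, 2.4, 0, 0, 50], [-1.5, -9.8, -8.0, 2.3, 1.5, 0.2, 50], [-1.2, -10.2, -8.3, 2.3, 3.0, 0.4, 50], [-1.0, -10.6, -8.6, 2.3, 4.6, 0.6, 50], [-0.75, -10.6, -8.6, 2.26, 6.6, 0.82, 50], [-0.75, -10.6, -8.6, 2.26, 6.6, 0.82, 50], [-0.75, -10.6, -8.6, 2.26, 6.6, 0.82, 50], [-0.75, -10.6, -8.6, 2.26, 6.6, 0.82, 50]]])

```text
t: 4.45
position: [460.0, 237.9, 280.8]
eef_rot: [[0.629, 0.208, -0.749], [0.134, -0.978, -0.159], [-0.766, -0.001, -0.643]]
ft_force: [0.1, 0.2, 1.4]
gripper_width: 50.4
```

```bash
python3 - <<'E'
from h import *
st()
Q=tool(12.1,50,-1); g=np.array([508.5,249,134])
rows([(g-81.3*Q[:,0],Q),(g+18.7*Q[:,0],Q)])
for n in ('scene','top'):
    im,d=robot.get_image(n); cv2.imwrite(f'pics/{n}1.png',im)
E
```

```text
t 4.45 pos [460.  237.9 280.8] F [0.1 0.2 1.4] M [-0.08  0.28 -0.03] w 50.42708906746217 q [ 0.4  -0.7   2.23 -0.15  0.93  1.81]
[[ 0.629  0.208 -0.749]
 [ 0.134 -0.978 -0.159]
 [-0.766 -0.001 -0.643]]
shift [ 1.051 -0.01   0.939] turn [-0.017 -0.008 -0.005]
shift [ 2.718 -0.011  0.94 ] turn [-0.017 -0.008 -0.005]
```

View pics/scene1.png

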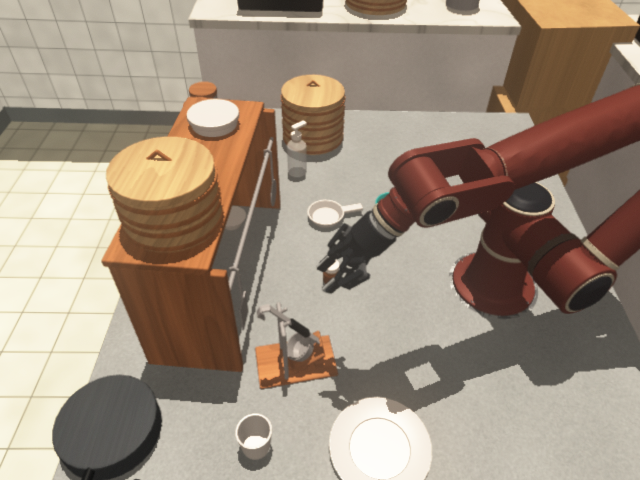

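Emit:
jog_arm(targets=[[[0.35, 0, 0.32, 0, 0, 0, 50], [0.7, 0, 0.64, 0, 0, 0, 50], [1.05, 0, 0.94, 0, 0, 0, 50], [1.5, 0, 0.94, 0, 0, 0, 50], [2.0, 0, 0.94, 0, 0, 0, 50], [2.4, 0, 0.94, 0, 0, 0, 50], [2.72, 0, 0.94, 0, 0, 0, 50], [2.72, 0, 0.94, 0, 0, 0, 50], [2.72, 0, 0.94, 0, 0, 0, 50]]])

```text
t: 5.68
position: [518.6, 250.7, 116.0]
eef_rot: [[0.627, 0.209, -0.751], [0.134, -0.978, -0.16], [-0.768, -0.0, -0.641]]
ft_force: [0.1, -0.3, 0.5]
gripper_width: 49.9
```

```bash
python3 - <<'E'
from h import *
st()
g=np.array([508.5,249,134]); Q=tool(12.1,50,-1)
rows([(g+18.7*Q[:,0],Q)])
for n in ('scene','top'):
    im,d=robot.get_image(n); x,y,w,h=(230,260,130,110) if n=='scene' else (180,170,100,90)
    cv2.imwrite(f'pics/{n}2.png',cv2.resize(im[y:y+h,x:x+w],None,fx=5,fy=5,interpolation=cv2.INTER_CUBIC))
E
```

```text
t 5.675 pos [518.6 250.7 116. ] F [ 0.1 -0.3  0.5] M [-0.09  0.28 -0.01] w 49.91067962926975 q [ 0.37 -0.32  2.27 -0.21  0.52  1.88]
[[ 0.627  0.209 -0.751]
 [ 0.134 -0.978 -0.16 ]
 [-0.768 -0.    -0.641]]
shift [-0.028 -0.007 -0.062] turn [-0.005  0.022 -0.004]
```

View pics/scene2.png

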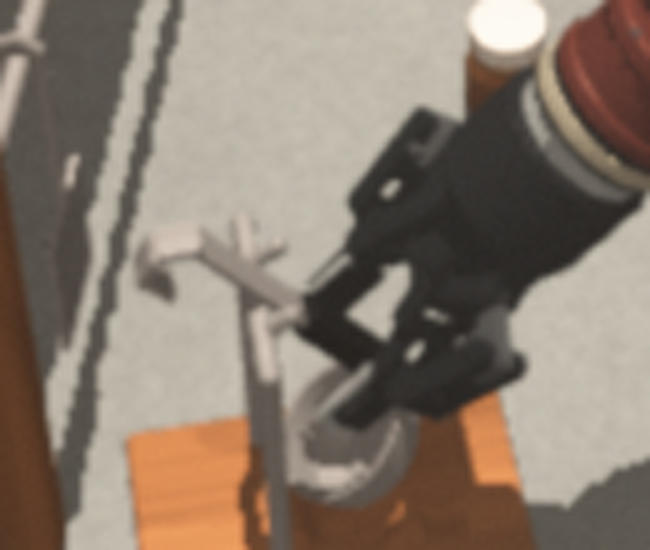

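View pics/top2.png

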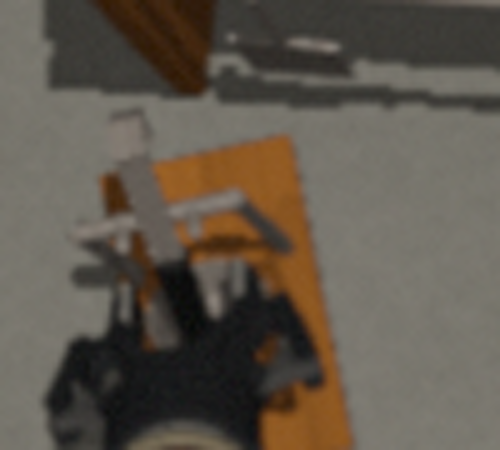

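Emit:
jog_arm(targets=[[[0, 0, -0.05, 0, 0, 0, 50], [0, 0, -0.05, 0, 0, 0, 30], [0, 0, -0.05, 0, 0, 0, 20], [0, 0, -0.05, 0, 0, 0, 10], [0, 0, -0.05, 0, 0, 0, 5], [0, 0, -0.05, 0, 0, 0, 5], [0, 0, -0.05, 0, 0, 0, 5]]], newtons=60)

```text
t: 6.65
position: [520.1, 251.2, 116.8]
eef_rot: [[0.626, 0.21, -0.751], [0.134, -0.978, -0.161], [-0.768, 0.0, -0.64]]
ft_force: [-0.5, 0.6, 2.0]
gripper_width: 17.0
```

```bash
python3 - <<'E'
from h import *
st()
p,R=pose()
g=p-18.7*R[:,0]; print('grip at',g)
rows([(p+[0,0,100],R)])
E
```

```text
t 6.65 pos [520.1 251.2 116.8] F [-0.5  0.6  2. ] M [-0.04  0.21  0.  ] w 16.985600771189965 q [ 0.37 -0.32  2.26 -0.21  0.52  1.87]
[[ 0.626  0.21  -0.751]
 [ 0.134 -0.978 -0.161]
 [-0.768  0.    -0.64 ]]
grip at [508.395 248.738 131.181]
shift [-1.28   0.    -1.067] turn [0. 0. 0.]
```

Emit:
jog_arm(targets=[[[-0.13, 0, -0.11, 0, 0, 0, 5], [-0.38, 0, -0.32, 0, 0, 0, 5], [-0.77, 0, -0.64, 0, 0, 0, 5], [-1.15, 0, -0.96, 0, 0, 0, 5], [-1.54, 0, -1.28, 0, 0, 0, 5], [-1.92, 0, -1.6, 0, 0, 0, 5], [-1.92, 0, -1.6, 0, 0, 0, 5], [-1.92, 0, -1.6, 0, 0, 0, 5]]])

```text
t: 7.65
position: [519.6, 251.0, 265.5]
eef_rot: [[0.625, 0.209, -0.752], [0.134, -0.978, -0.161], [-0.769, 0.0, -0.639]]
ft_force: [-0.6, 0.3, -1.1]
gripper_width: 16.8
```

```bash
python3 - <<'E'
from h import *
st()
for n in ('scene','top'):
    im,d=robot.get_image(n); cv2.imwrite(f'{n}3.png',im); np.save(f'{n}3.npy',d); x,y,w,h=(210,200,160,130) if n=='scene' else (160,140,140,120)
    cv2.imwrite(f'pics/{n}3.png',cv2.resize(im[y:y+h,x:x+w],None,fx=5,fy=5,interpolation=cv2.INTER_CUBIC)[:600,:800])
E
```

```text
t 7.65 pos [519.6 251.  265.5] F [-0.6  0.3 -1.1] M [-0.15  0.46  0.05] w 16.847204178713866 q [ 0.37 -0.5   2.13 -0.14  0.83  1.79]
[[ 0.625  0.209 -0.752]
 [ 0.134 -0.978 -0.161]
 [-0.769  0.    -0.639]]
```

View pics/scene3.png

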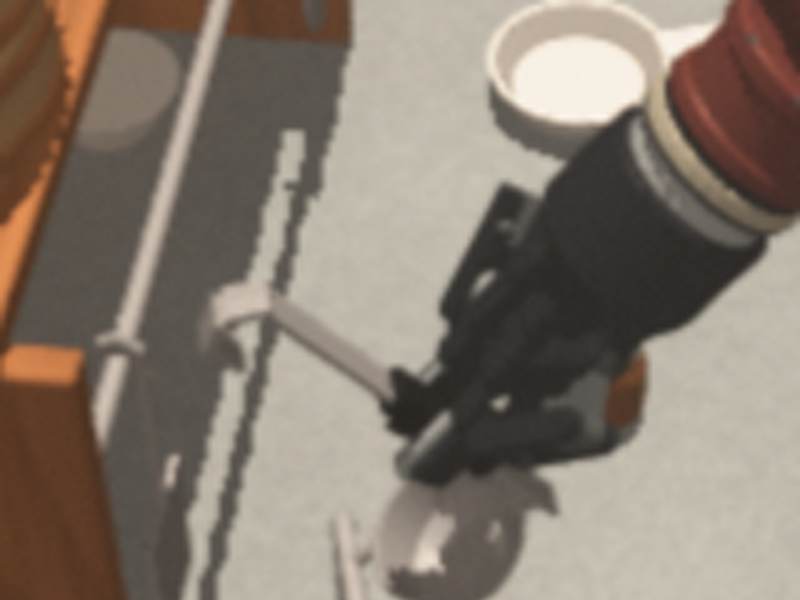

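View pics/top3.png

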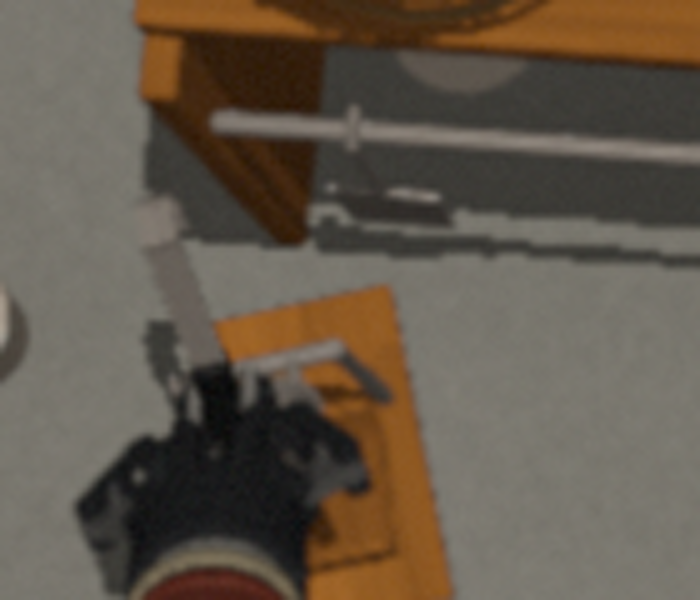

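```bash
python3 - <<'E'
from h import *
p,R=pose()
# ladle frame from tool, b=15: lx = tool x rotated up by 15
b=np.radians(15)
th=R[:,0]; up=-R[:,2]  # tool z points down/back => -z is forward/up
lx=np.cos(b)*th+np.sin(b)*up; lz=np.cos(b)*up-np.sin(b)*th
print('lean',np.degrees(np.arccos(lz[2])),lz)
off_world=np.array([0.1,0.3,2.8]) # grip - grasp
g=p-18.7*th+off_world
print('g',g,'hook',g+13*lx+112*lz)
Pm=[g+x*lx+y*R[:,1]+z*lz for x in(-2,28) for y in(-8,8) for z in (117,)]
pr=proj('top',Pm); print('top',pr, (pr-[160,140])*5)
pr=proj('scene',Pm); print('scene',pr,(pr-[210,200])*5)
d=np.load('top3.npy');P=cloud('top',d)
m=(P[...,2]>280)&(P[...,0]>500)&(P[...,0]<640)&(P[...,1]>220)&(P[...,1]<330)
q=P[m]; L=(q-g)@np.c_[lx,R[:,1],lz]
k=(L[:,2]>60)
hs=L[k]; print(len(hs))
for z in range(60,130,6):
    s=hs[(hs[:,2]>=z)&(hs[:,2]<z+6)]
    if len(s): print(z,len(s),'x',s[:,0].min(),s[:,0].max(),np.median(s[:,0]),'y',s[:,1].min(),s[:,1].max())
im=cv2.imread('top3.png')
E
```

```text
lean 35.37649383192195 [0.566 0.122 0.815]
g [507.776 248.739 281.605] hook [581.533 264.594 365.4  ]
top [[186.275 185.585]
 [193.57  183.922]
 [186.064 176.312]
 [193.24  174.671]] [[131.374 227.927]
 [167.852 219.611]
 [130.321 181.558]
 [166.198 173.356]]
scene [[260.267 258.616]
 [259.259 252.229]
 [247.514 266.864]
 [246.66  260.438]] [[251.334 293.079]
 [246.295 261.147]
 [187.57  334.32 ]
 [183.301 302.189]]
260
60 15 x -4.575730267729707 3.064374517820595 0.15620342182665206 y -7.506626995044035 6.798098521740341
66 13 x -3.491796674556769 2.4753286231371874 -0.7904426991168075 y -7.569176115553987 8.323858272243621
72 21 x -3.083234402403171 106.64725734120981 -0.17384053454770948 y -8.369598066933975 13.602463022139593
78 19 x -4.294352568258635 105.90693161049968 0.7536569520002354 y -9.190198566586268 13.037224408452005
84 28 x -5.110862745020874 102.26922710120301 0.5629224272025112 y -8.273458283744752 12.396183770933506
90 25 x -3.016939801629749 97.25115342663504 3.6092798759332947 y -8.408537652410788 10.923247306257688
96 22 x -3.1060133914028003 91.92497161720769 -0.04525203755804409 y -7.8661257815259 12.950913387598154
102 30 x -4.105746594225631 87.59897297647004 1.5032313660719523 y -9.47491656131137 12.401544733124876
108 61 x -2.5764971400274814 84.12953232340449 10.029034188486763 y -8.452324934169361 13.577112844017345
114 15 x 6.602325597520272 78.72503259939968 16.352481695785688 y -4.667648363883745 13.368251698443357
120 10 x 70.7394841173009 76.03469247749321 73.74936257557478 y -0.4631782650895506 12.123770818033131
126 1 x 70.67117420449492 70.67117420449492 70.67117420449492 y 3.3144454224802273 3.3144454224802273
```

```bash
cat >> h.py <<'E'
def frame(p,R,bdeg=15,off=(0,0,0)):
    b=np.radians(bdeg); th=R[:,0]; up=-R[:,2]
    lx=np.cos(b)*th+np.sin(b)*up; lz=np.cos(b)*up-np.sin(b)*th
    A=np.c_[lx,np.cross(lz,lx),lz]
    return p-18.7*th+A@np.array(off,float),A
def overlay(n,src,g,A,crop,s,out):
    im=cv2.imread(src); x,y,w,h=crop
    c=cv2.resize(im[y:y+h,x:x+w],None,fx=s,fy=s,interpolation=cv2.INTER_CUBIC)
    def line(pts,col):
        q=(proj(n,[g+A@np.array(a,float) for a in pts])-[x,y]+.5)*s
        cv2.polylines(c,[q.astype(np.int32)],False,col,1)
    for yy,col in((-8,(0,255,0)),(8,(0,0,255))):
        line([(-2,yy,33),(-2,yy,117),(28,yy,117),(28,yy,88),(24,yy,88),(24,yy,112),(2,yy,112),(2,yy,33)],col)
    a=np.linspace(0,2*np.pi,40); line([(42+34*np.cos(t),34*np.sin(t),-51) for t in a],(255,0,255))
    cv2.imwrite(out,c[:600,:800])
E
python3 - <<'E'
from h import *
p,R=pose()
# off in ladle frame of world (0.1,.3,2.8)
g,A=frame(p,R); print('off',A.T@np.array([.1,.3,2.8]))
g,A=frame(p,R)
overlay('top','top3.png',g,A,(170,160,60,70),8,'pics/ov_t3.png')
overlay('scene','scene3.png',g,A,(240,240,90,80),8,'pics/ov_s3.png')
E
```

```text
off [-1.49   0.271  2.376]
```

View pics/ov_t3.png

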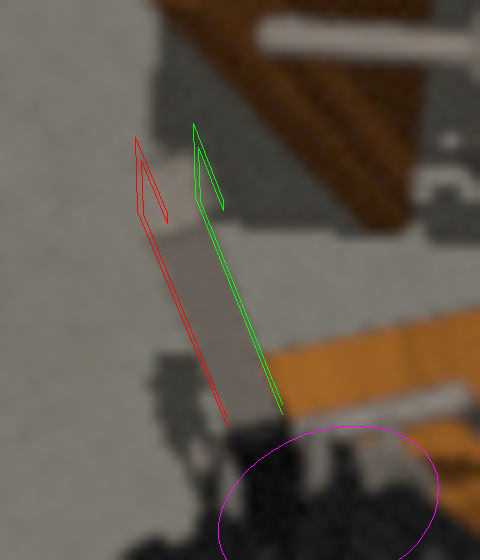

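View pics/ov_s3.png

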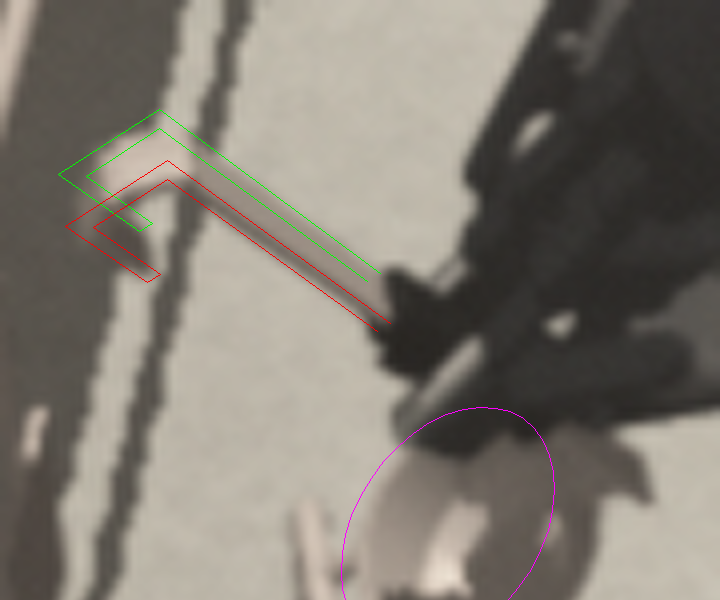

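```bash
python3 - <<'E'
from h import *
p,R=pose(); g,A=frame(p,R)
d=np.load('top3.npy');P=cloud('top',d);im=cv2.imread('top3.png')
for c in (191,192):
  for r in range(176,204):
    print(c,r,im[r,c].sum(),((P[r,c]-g)@A).round(1))
d=np.load('scene3.npy');P=cloud('scene',d);im=cv2.imread('scene3.png')
print('scene')
for k in np.linspace(0,1,26):
    c=int(round(240+(330-270*k)/8)); r=int(round(240+(270-130*k)/8+1))
    print(c,r,im[r,c].sum(),((P[r,c]-g)@A).round(1))
E
```

```text
191 176 164 [ 310.2   62.5 -118.7]
191 177 177 [ 313.2   64.2 -124.8]
191 178 192 [ 306.3   63.7 -122.5]
191 179 248 [ 18.4  -1.5 115.7]
191 180 313 [ 17.   -1.  114.2]
191 181 331 [ 13.1  -1.1 114.8]
191 182 350 [ 10.1  -1.  114.6]
191 183 356 [  7.7  -0.7 113.9]
191 184 353 [  4.5  -0.6 113.9]
191 185 359 [  7.4   0.9 108.7]
191 186 359 [  1.5   0.3 111. ]
191 187 357 [  1.8   1.2 108. ]
191 188 344 [ -1.8   1.2 108.4]
191 189 282 [ -1.7   2.  105.5]
191 190 276 [ -2.8   2.6 103.8]
191 191 283 [-0.5  4.  99. ]
191 192 286 [-3.2  4.1 98.6]
191 193 296 [-2.7  5.1 95.3]
191 194 295 [-1.3  6.3 91.4]
191 195 292 [-1.3  7.1 88.5]
191 196 301 [-1.3  8.  85.7]
191 197 310 [ 1.3  9.5 80.6]
191 198 331 [ 256.5   73.3 -151. ]
191 199 340 [ 257.6   74.7 -155.6]
191 200 338 [ 255.1   75.2 -157. ]
191 201 349 [ 253.7   76.  -159.4]
191 202 352 [ 249.9   76.1 -159.5]
191 203 333 [ 248.8   76.9 -162.3]
192 176 167 [ 305.    58.7 -115.2]
192 177 170 [ 303.3   59.3 -117.3]
192 178 198 [ 28.6  -2.  109.3]
192 179 264 [ 19.1  -3.4 114.6]
192 180 325 [ 17.2  -3.  113.4]
192 181 347 [  7.4  -4.4 118.9]

[... 856 characters left out ...]
9.1 -280.7 -213.5]
273 271 448 [ 182.6 -287.6 -215.1]
272 270 395 [ 183.9 -290.9 -213. ]
270 270 526 [ 189.9 -294.5 -212.5]
269 269 506 [ 187.7 -292.1 -204.9]
268 268 481 [ 190.2 -297.3 -204.7]
266 268 539 [ 194.3 -298.  -201.3]
265 267 391 [ 196.2 -302.2 -200.1]
264 266 265 [ 198.  -306.2 -198.7]
262 266 289 [ 205.1 -311.8 -199.9]
261 265 461 [ 207.2 -316.3 -198.9]
260 264 467 [ 207.3 -317.6 -195. ]
258 264 393 [  9.8   6.3 109.4]
257 263 433 [  8.9   6.9 113.4]
256 262 563 [  9.7   4.8 114.9]
254 262 549 [ 15.    0.4 113.5]
253 261 506 [ 15.7  -1.5 115.2]
252 260 414 [ 18.   -6.1 114.6]
250 260 266 [ 228.1 -337.6 -180.4]
249 259 252 [ 230.2 -342.1 -179.3]
248 258 257 [ 234.  -349.3 -180.6]
```

```bash
cat >> h.py <<'E'
SY=-4.76; sx=np.array([np.cos(np.radians(SY)),np.sin(np.radians(SY)),0]); sy=np.array([-sx[1],sx[0],0]); RM=np.array([623.7,0,258.])
OFF=np.array([0,-1,-1.5])
def hangpose(dx=0,dy=0,dz=0,lean=7,b=15):
    Q=tool(SY,lean+b,-1); H=RM+[0,0,5]+dx*sx+dy*sy+[0,0,dz]
    g0,A=frame(np.zeros(3),Q,b,OFF); # g = p + g0
    return H-A@[13,0,112]-g0,Q
E
python3 - <<'E'
from h import *
st()
p,R=pose()
rows([((450,200,290),R),(hangpose(-110,100,50,15)),hangpose(-100,0,50),hangpose(-60,0,50),hangpose(0,0,40),hangpose(0,0,0)])
print(hangpose(-60,0,50)[0],hangpose()[0])
E
```

```text
t 7.75 pos [519.3 250.9 264.4] F [-0.2  0.1 -1.7] M [-0.07  0.39 -0.05] w 17.074870812162953 q [ 0.37 -0.5   2.13 -0.14  0.83  1.79]
[[ 0.624  0.209 -0.753]
 [ 0.133 -0.978 -0.162]
 [-0.77   0.001 -0.638]]
shift [-1.162  0.588  0.735] turn [0. 0. 0.]
shift [0.289 2.19  1.329] turn [1.826 3.371 2.152]
shift [0.276 3.91  1.409] turn [1.68  4.694 2.286]
shift [0.683 4.103 0.918] turn [1.68  4.694 2.286]
shift [1.422 4.393 0.287] turn [1.68  4.694 2.286]
shift [1.935 4.393 0.712] turn [1.68  4.694 2.286]
[554.99    6.725 197.903] [614.783   1.746 147.903]
```

Emit:
jog_arm(targets=[[[-0.4, 0.4, 0.3, 0, 0, 0, 5], [-0.6, 0.9, 0.6, 0.3, 0.5, 0.4, 5], [-0.5, 1.4, 0.9, 0.7, 1.3, 0.8, 5], [-0.2, 1.9, 1.1, 1.2, 2.2, 1.3, 5], [0.1, 2.4, 1.2, 1.5, 3.0, 1.8, 5], [0.3, 2.9, 1.2, 1.7, 3.8, 2.1, 5], [0.4, 3.4, 1.2, 1.68, 4.4, 2.2, 5], [0.5, 3.8, 1.15, 1.68, 4.7, 2.29, 5], [0.5, 4.0, 1.15, 1.68, 4.7, 2.29, 5], [0.5, 4.0, 1.15, 1.68, 4.7, 2.29, 5], [0.5, 4.0, 1.15, 1.68, 4.7, 2.29, 5]]])

```text
t: 9.12
position: [538.9, 9.2, 198.5]
eef_rot: [[0.924, -0.085, -0.373], [-0.078, -0.996, 0.033], [-0.374, -0.001, -0.927]]
ft_force: [-0.4, -0.3, -0.2]
gripper_width: 17.0
```

```bash
python3 - <<'E'
from h import *
st()
p,R=pose()
rows([hangpose(-60,0,50),hangpose(-20,0,45),hangpose(0,0,40),hangpose(0,0,0)])
g,A=frame(p,R,15,OFF)
for n in ('scene','top'):
    im,d=robot.get_image(n); cv2.imwrite(f'{n}4.png',im); np.save(f'{n}4.npy',d)
    c=proj(n,[g+A@[13,0,80]])[0]; crop=(int(c[0])-50,int(c[1])-37,100,75)
    overlay(n,f'{n}4.png',g,A,crop,8,f'pics/ov_{n}4.png')
E
```

```text
t 9.125 pos [538.9   9.2 198.5] F [-0.4 -0.3 -0.2] M [0.11 0.66 0.05] w 17.048004886060177 q [-0.16 -0.77  2.58  0.46  0.15  1.09]
[[ 0.924 -0.085 -0.373]
 [-0.078 -0.996  0.033]
 [-0.374 -0.001 -0.927]]
shift [ 0.256  0.019 -0.092] turn [-0.019 -0.004 -0.009]
shift [ 0.905  0.018 -0.264] turn [-0.019 -0.004 -0.009]
shift [ 1.245  0.018 -0.311] turn [-0.019 -0.004 -0.009]
shift [1.495 0.019 0.307] turn [-0.019 -0.004 -0.009]
```

View pics/ov_scene4.png

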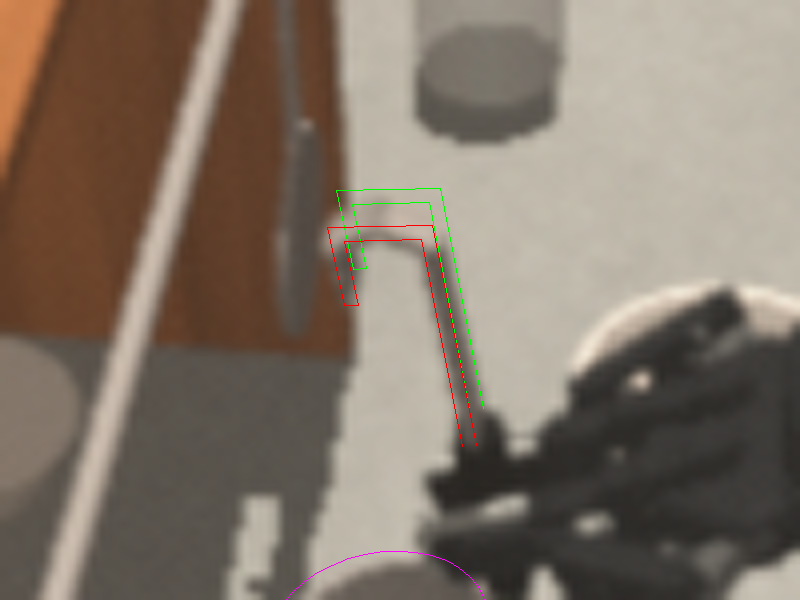

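View pics/ov_top4.png

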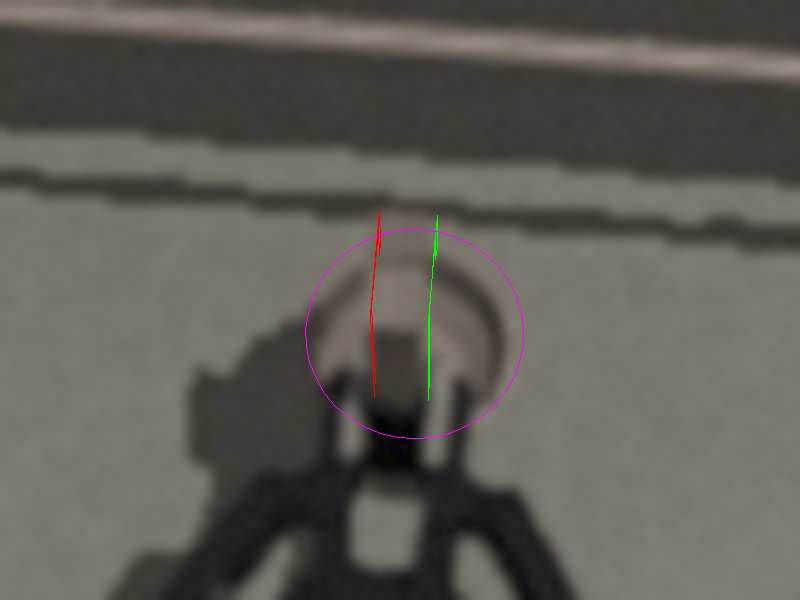

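Emit:
jog_arm(targets=[[[0.3, 0, -0.12, 0, 0, 0, 5], [0.6, 0.02, -0.2, 0, 0, 0, 5], [0.9, 0.02, -0.26, 0, 0, 0, 5], [1.1, 0.02, -0.29, 0, 0, 0, 5], [1.24, 0.02, -0.31, 0, 0, 0, 5], [1.24, 0.02, -0.31, 0, 0, 0, 5], [1.24, 0.02, -0.31, 0, 0, 0, 5]]])

```text
t: 10.1
position: [615.3, -0.7, 186.2]
eef_rot: [[0.926, -0.078, -0.369], [-0.071, -0.997, 0.032], [-0.37, -0.003, -0.929]]
ft_force: [-1.5, 0.1, -1.2]
gripper_width: 17.1
```

```bash
python3 - <<'E'
from h import *
st()
p,R=pose()
rows([hangpose(0,0,40),hangpose(0,0,15),hangpose(0,0,0)])
g,A=frame(p,R,15,OFF)
for n in ('scene','top'):
    im,d=robot.get_image(n); cv2.imwrite(f'{n}5.png',im); np.save(f'{n}5.npy',d)
    c=proj(n,[g+A@[13,0,80]])[0]; crop=(int(c[0])-50,int(c[1])-37,100,75)
    x,y,w,h=crop
    overlay(n,f'{n}5.png',g,A,crop,8,f'pics/ov_{n}5.png')
    cv2.imwrite(f'pics/{n}5.png',cv2.resize(im[y:y+h,x:x+w],None,fx=8,fy=8,interpolation=cv2.INTER_CUBIC))
E
```

```text
t 10.1 pos [615.3  -0.7 186.2] F [-1.5  0.1 -1.2] M [0.02 0.67 0.05] w 17.102228254696634 q [-0.16 -0.4   2.4   2.17  0.09 -0.62]
[[ 0.926 -0.078 -0.369]
 [-0.071 -0.997  0.032]
 [-0.37  -0.003 -0.929]]
shift [-0.021 -0.04  -0.022] turn [-0.01  -0.045  0.059]
shift [ 0.133 -0.039  0.365] turn [-0.01  -0.045  0.059]
shift [ 0.226 -0.038  0.598] turn [-0.01  -0.045  0.059]
```

View pics/ov_scene5.png

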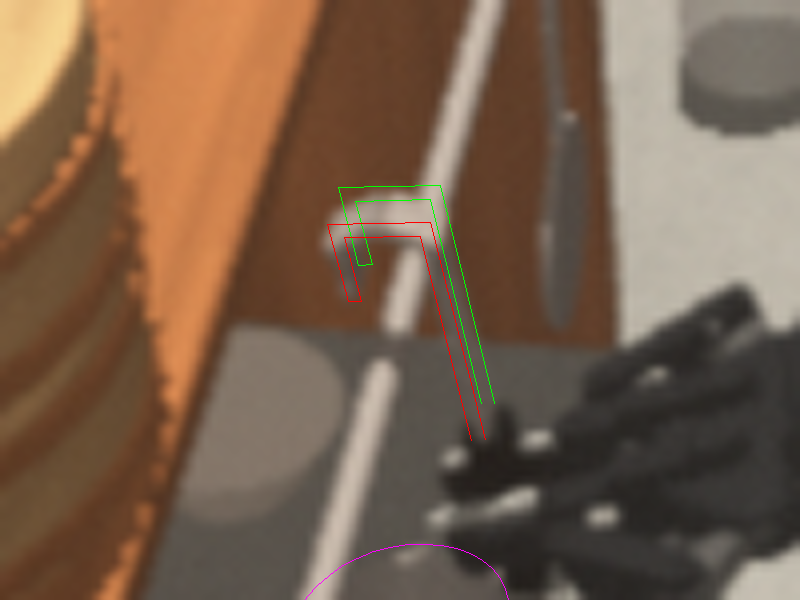

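View pics/top5.png

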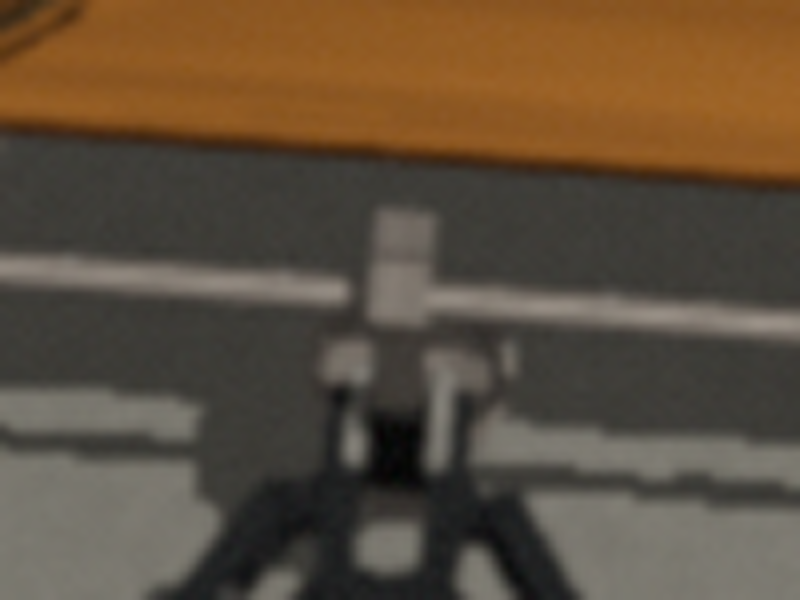

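```bash
python3 - <<'E'
from h import *
p,R=pose()
g,A=frame(p,R,15,OFF); c=proj('top',[g+A@[13,0,80]])[0]; x,y=int(c[0])-50,int(c[1])-37
for q in ([28,0,105],[13,0,117],[-2,0,108],[-2,0,40]): print(q,(proj('top',[g+A@q])[0]-[x,y]+.5)*8)
print('rail',(proj('top',[RM-20*sy,RM,RM+20*sy])-[x,y]+.5)*8)
c=proj('scene',[g+A@[13,0,80]])[0]; x,y=int(c[0])-50,int(c[1])-37
print('rail sc',(proj('scene',[RM-40*sy,RM,RM+40*sy])-[x,y]+.5)*8)
print('lean',np.degrees(np.arcsin(A[:,2]@sx)),'hook rel rail',[ (g+A@[13,0,112]-RM)@v for v in (sx,sy,[0,0,1])])
E
```

```text
[28, 0, 105] [411.045 225.608]
[13, 0, 117] [407.307 260.969]
[-2, 0, 108] [403.391 322.291]
[-2, 0, 40] [403.123 398.396]
rail [[468.009 305.863]
 [399.196 300.796]
 [330.425 295.77 ]]
rail sc [[424.346 248.333]
 [398.884 338.033]
 [372.205 431.939]]
lean 6.751794487608005 hook rel rail [np.float64(0.09334663018899787), np.float64(-2.7834245674167275), np.float64(43.22282626584587)]
```

```bash
python3 - <<'E'
from h import *
rows([hangpose(1.5,0,25),hangpose(1.5,0,10),hangpose(1.5,0,3)])
E
```

```text
shift [ 0.096 -0.039  0.199] turn [-0.014 -0.041  0.06 ]
shift [ 0.188 -0.038  0.431] turn [-0.014 -0.041  0.06 ]
shift [ 0.232 -0.038  0.539] turn [-0.014 -0.041  0.06 ]
```

Emit:
jog_arm(targets=[[[0.05, -0.02, 0.1, 0, 0, 0, 5], [0.1, -0.04, 0.2, 0, 0, 0, 5], [0.13, -0.04, 0.28, 0, 0, 0, 5], [0.16, -0.04, 0.36, 0, 0, 0, 5], [0.19, -0.04, 0.43, 0, 0, 0, 5], [0.19, -0.04, 0.43, 0, 0, 0, 5], [0.19, -0.04, 0.43, 0, 0, 0, 5]]])

```text
t: 11.08
position: [616.5, 1.5, 159.2]
eef_rot: [[0.927, -0.077, -0.367], [-0.071, -0.997, 0.032], [-0.369, -0.003, -0.93]]
ft_force: [-0.0, 0.5, -1.3]
gripper_width: 17.1
```

```bash
python3 - <<'E'
from h import *
st()
p,R=pose()
g,A=frame(p,R,15,OFF)
print('lean',np.degrees(np.arcsin(A[:,2]@sx)),'hook rel rail',[ (g+A@[13,0,112]-RM)@v for v in (sx,sy,[0,0,1])])
rows([hangpose(1.5,0,10),hangpose(1.5,0,0)])
for n in ('scene','top'):
    im,d=robot.get_image(n); cv2.imwrite(f'{n}6.png',im)
    c=proj(n,[g+A@[13,0,80]])[0]; crop=(int(c[0])-50,int(c[1])-37,100,75)
    x,y,w,h=crop
    cv2.imwrite(f'pics/{n}6.png',cv2.resize(im[y:y+h,x:x+w],None,fx=8,fy=8,interpolation=cv2.INTER_CUBIC))
E
```

```text
t 11.075 pos [616.5   1.5 159.2] F [-0.   0.5 -1.3] M [ 0.07  0.64 -0.04] w 17.065082527918303 q [-0.15 -0.33  2.4   2.65  0.15 -1.11]
[[ 0.927 -0.077 -0.367]
 [-0.071 -0.997  0.032]
 [-0.369 -0.003 -0.93 ]]
lean 6.638993692176593 hook rel rail [np.float64(1.0551796155143254), np.float64(-0.44778753000912086), np.float64(16.31140655121402)]
shift [ 0.003 -0.002  0.021] turn [-0.01  -0.06   0.061]
shift [ 0.065 -0.001  0.176] turn [-0.01  -0.06   0.061]
```

View pics/scene6.png

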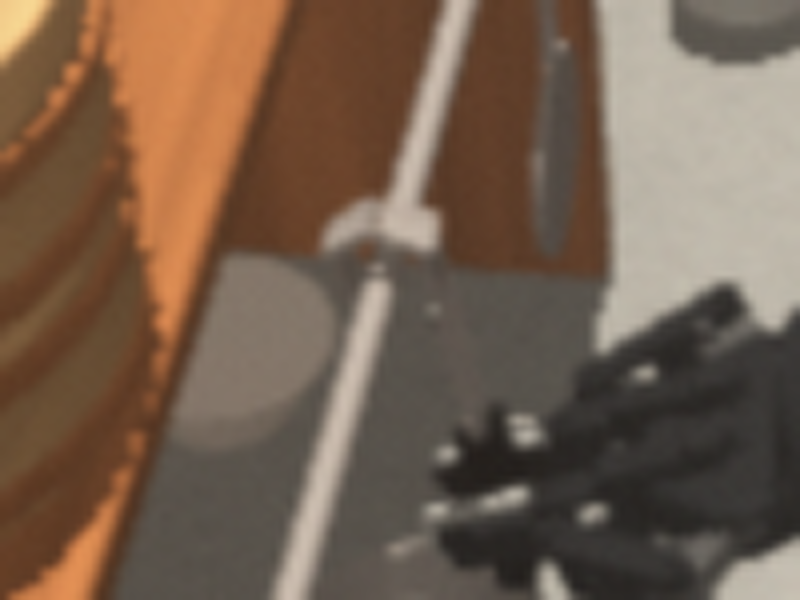

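View pics/top6.png

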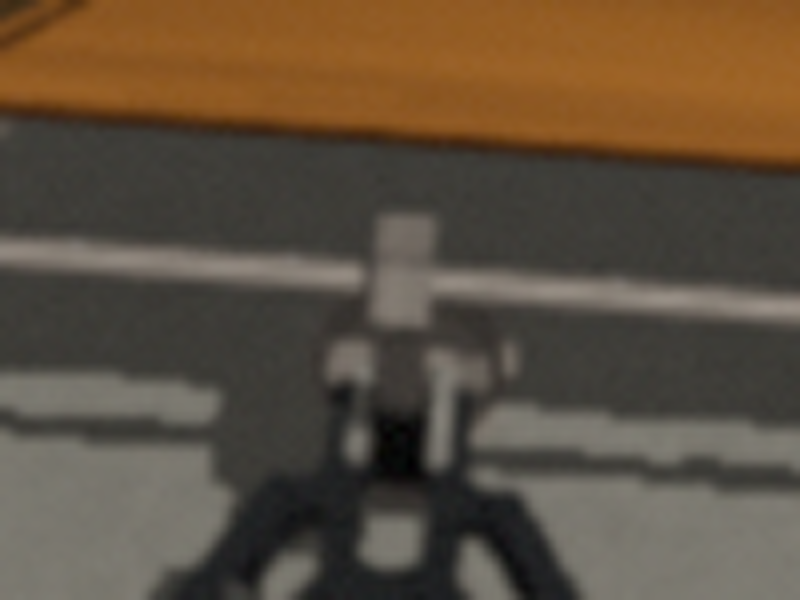

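Emit:
jog_arm(targets=[[[0.02, 0, 0.05, 0, -0.03, 0.03, 5], [0.03, 0, 0.08, 0, -0.06, 0.06, 5], [0.04, 0, 0.1, 0, -0.06, 0.06, 5], [0.045, 0, 0.115, 0, -0.06, 0.06, 5], [0.045, 0, 0.115, 0, -0.06, 0.06, 5], [0.045, 0, 0.115, 0, -0.06, 0.06, 5]]])

```text
t: 11.92
position: [616.7, 1.3, 151.7]
eef_rot: [[0.924, -0.084, -0.373], [-0.077, -0.996, 0.032], [-0.374, -0.001, -0.927]]
ft_force: [0.4, 0.6, -0.4]
gripper_width: 16.8
```

```bash
cat > s.py <<'E'
from h import *
st()
p,R=pose()
g,A=frame(p,R,15,OFF)
print('lean',np.degrees(np.arcsin(A[:,2]@sx)),'hook rel rail',[ (g+A@[13,0,112]-RM)@v for v in (sx,sy,[0,0,1])])
E
python3 s.py
```

```text
t 11.925 pos [616.7   1.3 151.7] F [ 0.4  0.6 -0.4] M [ 0.06  0.67 -0.06] w 16.768428741662106 q [-0.14 -0.31  2.4   2.76  0.15 -1.21]
[[ 0.924 -0.084 -0.373]
 [-0.077 -0.996  0.032]
 [-0.374 -0.001 -0.927]]
lean 6.976921300101357 hook rel rail [np.float64(1.8564305167229502), np.float64(-0.4654256251888554), np.float64(8.834421673499037)]
```

Lower in 1 mm steps until contact.

Emit:
jog_arm(targets=[[[0.006, 0, 0.015, 0, 0, 0, 5], [0.012, 0, 0.031, 0, 0, 0, 5], [0.012, 0, 0.031, 0, 0, 0, 5], [0.012, 0, 0.031, 0, 0, 0, 5]]])

```text
t: 12.42
position: [616.6, 1.3, 149.7]
eef_rot: [[0.924, -0.084, -0.373], [-0.077, -0.996, 0.032], [-0.374, -0.001, -0.927]]
ft_force: [0.5, -0.2, -1.7]
gripper_width: 17.2
```

```bash
python3 s.py; python3 -c "
from h import *
for i in range(1): print(robot.observe()['ft_force'])"
```

```text
t 12.425 pos [616.6   1.3 149.7] F [ 0.5 -0.2 -1.7] M [ 0.05  0.66 -0.03] w 17.162000939793575 q [-0.14 -0.3   2.4   2.77  0.16 -1.22]
[[ 0.924 -0.084 -0.373]
 [-0.077 -0.996  0.032]
 [-0.374 -0.001 -0.927]]
lean 6.981210214605822 hook rel rail [np.float64(1.8205153809518961), np.float64(-0.44558658780121835), np.float64(6.7864959052808445)]
[ 0.501 -0.209 -1.721]
```

Emit:
jog_arm(targets=[[[0.006, 0, 0.015, 0, 0, 0, 5], [0.006, 0, 0.015, 0, 0, 0, 5], [0.006, 0, 0.015, 0, 0, 0, 5]]])

```text
t: 12.8
position: [616.6, 1.3, 148.7]
eef_rot: [[0.924, -0.084, -0.373], [-0.077, -0.996, 0.032], [-0.374, -0.001, -0.927]]
ft_force: [0.0, 0.8, -0.8]
gripper_width: 17.4
```

```bash
python3 s.py
```

```text
t 12.8 pos [616.6   1.3 148.7] F [ 0.   0.8 -0.8] M [ 0.07  0.64 -0.03] w 17.429241062371148 q [-0.14 -0.3   2.4   2.78  0.16 -1.23]
[[ 0.924 -0.084 -0.373]
 [-0.077 -0.996  0.032]
 [-0.374 -0.001 -0.927]]
lean 6.981299855751551 hook rel rail [np.float64(1.8166467291494537), np.float64(-0.43320371430003995), np.float64(5.827644334111881)]
```

Emit:
jog_arm(targets=[[[0.006, 0, 0.015, 0, 0, 0, 5], [0.006, 0, 0.015, 0, 0, 0, 5], [0.006, 0, 0.015, 0, 0, 0, 5]]])

```text
t: 13.18
position: [616.6, 1.3, 147.7]
eef_rot: [[0.924, -0.084, -0.373], [-0.077, -0.996, 0.032], [-0.374, -0.001, -0.927]]
ft_force: [0.2, 0.1, -1.9]
gripper_width: 17.3
```

```bash
python3 s.py
```

```text
t 13.175 pos [616.6   1.3 147.7] F [ 0.2  0.1 -1.9] M [ 0.06  0.61 -0.  ] w 17.314360702421116 q [-0.14 -0.3   2.4   2.78  0.16 -1.24]
[[ 0.924 -0.084 -0.373]
 [-0.077 -0.996  0.032]
 [-0.374 -0.001 -0.927]]
lean 6.981834543939183 hook rel rail [np.float64(1.8236021580156105), np.float64(-0.4595645540044496), np.float64(4.8487543328709535)]
```

Emit:
jog_arm(targets=[[[0.006, 0, 0.015, 0, 0, 0, 5], [0.006, 0, 0.015, 0, 0, 0, 5], [0.006, 0, 0.015, 0, 0, 0, 5]]])

```text
t: 13.55
position: [616.7, 1.3, 147.0]
eef_rot: [[0.924, -0.084, -0.372], [-0.077, -0.996, 0.032], [-0.374, -0.001, -0.927]]
ft_force: [-0.1, 0.6, 0.4]
gripper_width: 16.7
```

```bash
python3 s.py
```

```text
t 13.55 pos [616.7   1.3 147. ] F [-0.1  0.6  0.4] M [ 0.05  0.52 -0.01] w 16.742836362719686 q [-0.14 -0.29  2.4   2.79  0.16 -1.24]
[[ 0.924 -0.084 -0.372]
 [-0.077 -0.996  0.032]
 [-0.374 -0.001 -0.927]]
lean 6.953903330268505 hook rel rail [np.float64(1.883473470865965), np.float64(-0.43127752298527466), np.float64(4.138264400203184)]
```

Emit:
jog_arm(targets=[[[0.003, 0, 0.008, 0, 0, 0, 5], [0.003, 0, 0.008, 0, 0, 0, 5], [0.003, 0, 0.008, 0, 0, 0, 5]]])

```text
t: 13.92
position: [616.9, 1.3, 147.0]
eef_rot: [[0.925, -0.084, -0.372], [-0.077, -0.997, 0.032], [-0.373, -0.001, -0.928]]
ft_force: [-0.2, -0.7, 1.3]
gripper_width: 16.6
```

```bash
python3 s.py; python3 - <<'E'
from h import *
p,R=pose(); g,A=frame(p,R,15,OFF)
for n in ('scene','top'):
    im,d=robot.get_image(n); cv2.imwrite(f'{n}7.png',im)
    c=proj(n,[g+A@[13,0,80]])[0]; x,y,w,h=(int(c[0])-50,int(c[1])-37,100,75)
    cv2.imwrite(f'pics/{n}7.png',cv2.resize(im[y:y+h,x:x+w],None,fx=8,fy=8,interpolation=cv2.INTER_CUBIC))
E
```

```text
t 13.925 pos [616.9   1.3 147. ] F [-0.2 -0.7  1.3] M [0.07 0.17 0.05] w 16.629670957949404 q [-0.14 -0.29  2.4   2.79  0.17 -1.25]
[[ 0.925 -0.084 -0.372]
 [-0.077 -0.997  0.032]
 [-0.373 -0.001 -0.928]]
lean 6.906809818880892 hook rel rail [np.float64(2.0065336244884135), np.float64(-0.4387254276285243), np.float64(4.077666888162014)]
```

View pics/scene7.png

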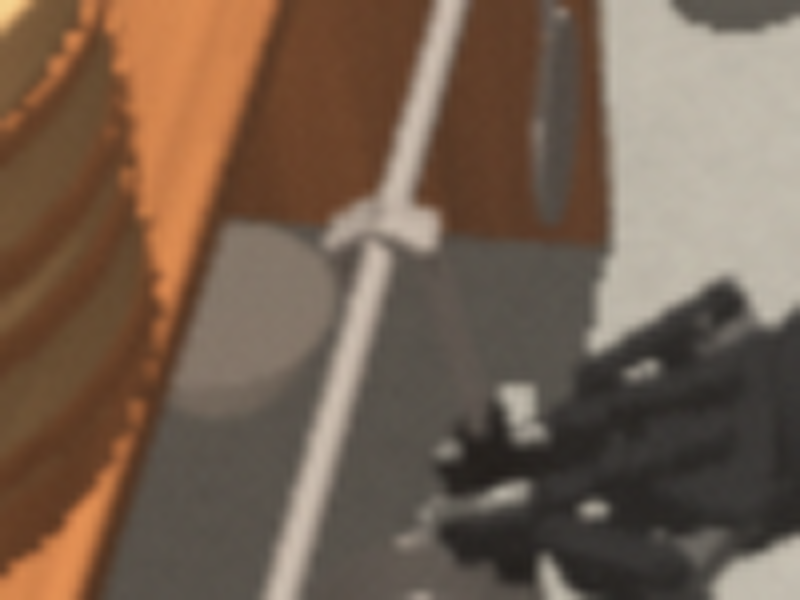

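View pics/top7.png

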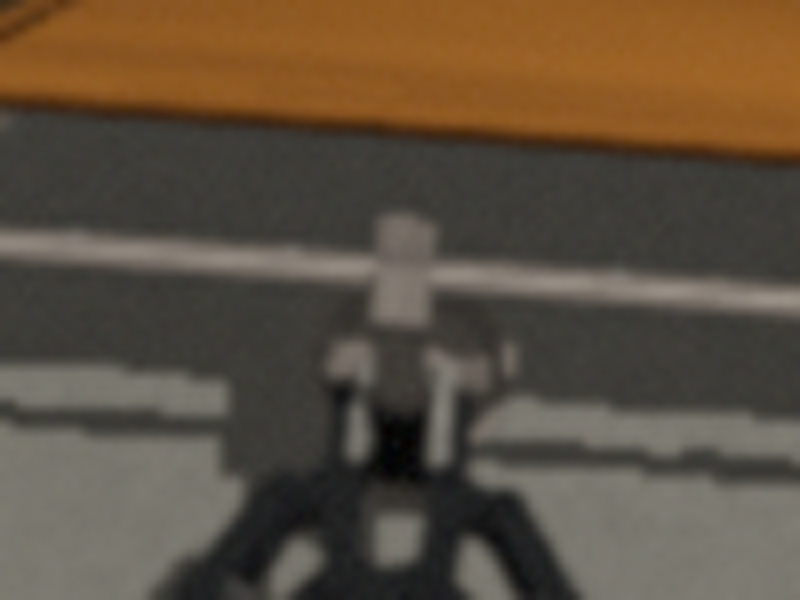

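Emit:
jog_arm(targets=[[[-0.002, 0, -0.004, 0, 0, 0, 5], [-0.002, 0, -0.004, 0, 0, 0, 5], [-0.002, 0, -0.004, 0, 0, 0, 5]]], newtons=20)

```text
t: 14.4
position: [616.8, 1.3, 146.9]
eef_rot: [[0.924, -0.084, -0.372], [-0.077, -0.997, 0.032], [-0.374, -0.001, -0.928]]
ft_force: [0.0, 0.5, 1.7]
gripper_width: 17.0
```

```bash
python3 s.py
```

```text
t 14.4 pos [616.8   1.3 146.9] F [0.  0.5 1.7] M [ 0.03  0.11 -0.01] w 16.971042521294905 q [-0.14 -0.29  2.4   2.79  0.16 -1.24]
[[ 0.924 -0.084 -0.372]
 [-0.077 -0.997  0.032]
 [-0.374 -0.001 -0.928]]
lean 6.937821294496174 hook rel rail [np.float64(1.893618853736821), np.float64(-0.4286410978536801), np.float64(4.043584247380693)]
```

Emit:
jog_arm(targets=[[[-0.003, 0, -0.007, 0, 0, 0, 5], [-0.003, 0, -0.007, 0, 0, 0, 5], [-0.003, 0, -0.007, 0, 0, 0, 5], [-0.003, 0, -0.007, 0, 0, 0, 5]]])

```text
t: 14.9
position: [616.5, 1.3, 146.9]
eef_rot: [[0.924, -0.084, -0.373], [-0.077, -0.996, 0.032], [-0.374, -0.001, -0.927]]
ft_force: [0.4, -0.4, 1.7]
gripper_width: 17.4
```

```bash
python3 s.py
```

```text
t 14.9 pos [616.5   1.3 146.9] F [ 0.4 -0.4  1.7] M [ 0.01  0.23 -0.01] w 17.370096545987156 q [-0.14 -0.29  2.4   2.79  0.16 -1.24]
[[ 0.924 -0.084 -0.373]
 [-0.077 -0.996  0.032]
 [-0.374 -0.001 -0.927]]
lean 6.9894239965060425 hook rel rail [np.float64(1.740190982813634), np.float64(-0.4348202721076715), np.float64(4.007132859120588)]
```

Good: the rail is carrying the ladle. I'll open slowly.

Emit:
jog_arm(targets=[[[0, 0, 0, 0, 0, 0, 16], [0, 0, 0, 0, 0, 0, 17], [0, 0, 0, 0, 0, 0, 18], [0, 0, 0, 0, 0, 0, 19], [0, 0, 0, 0, 0, 0, 20], [0, 0, 0, 0, 0, 0, 21], [0, 0, 0, 0, 0, 0, 22], [0, 0, 0, 0, 0, 0, 24], [0, 0, 0, 0, 0, 0, 27], [0, 0, 0, 0, 0, 0, 30], [0, 0, 0, 0, 0, 0, 30], [0, 0, 0, 0, 0, 0, 30]]])

```text
t: 16.4
position: [616.6, 1.3, 147.0]
eef_rot: [[0.924, -0.084, -0.373], [-0.077, -0.996, 0.032], [-0.374, -0.001, -0.927]]
ft_force: [0.4, 0.9, 0.6]
gripper_width: 30.3
```

```bash
python3 s.py; python3 - <<'E'
from h import *
p,R=pose(); g,A=frame(p,R,15,OFF)
for n in ('scene','top'):
    im,d=robot.get_image(n); cv2.imwrite(f'{n}8.png',im)
    c=proj(n,[g+A@[13,0,40]])[0]; x,y,w,h=(int(c[0])-50,int(c[1])-37,100,75)
    overlay(n,f'{n}8.png',g,A,(x,y,w,h),8,f'pics/ov_{n}8.png')
E
```

```text
t 16.4 pos [616.6   1.3 147. ] F [0.4 0.9 0.6] M [-0.    0.43  0.02] w 30.301277114252507 q [-0.14 -0.29  2.4   2.79  0.16 -1.24]
[[ 0.924 -0.084 -0.373]
 [-0.077 -0.996  0.032]
 [-0.374 -0.001 -0.927]]
lean 6.979414588857996 hook rel rail [np.float64(1.765860657338333), np.float64(-0.42916422968379736), np.float64(4.111598825367878)]
```

View pics/ov_scene8.png

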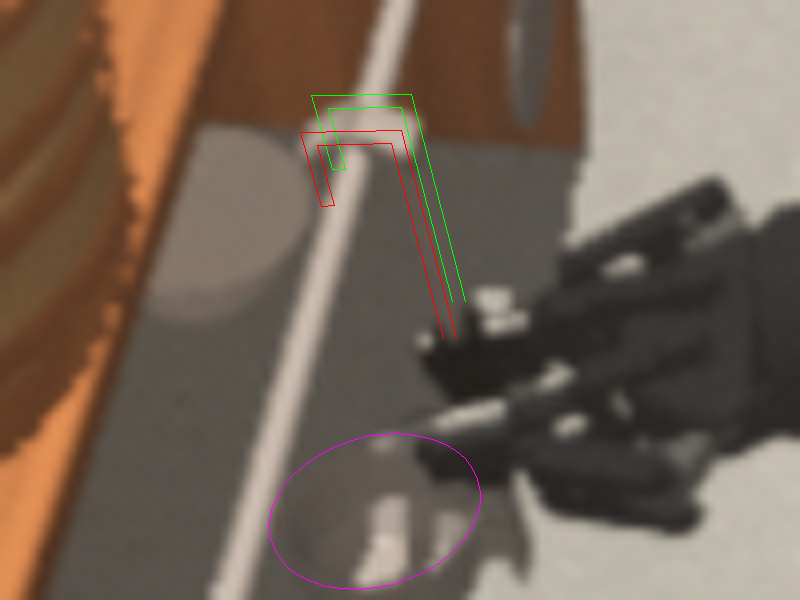

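View pics/ov_top8.png

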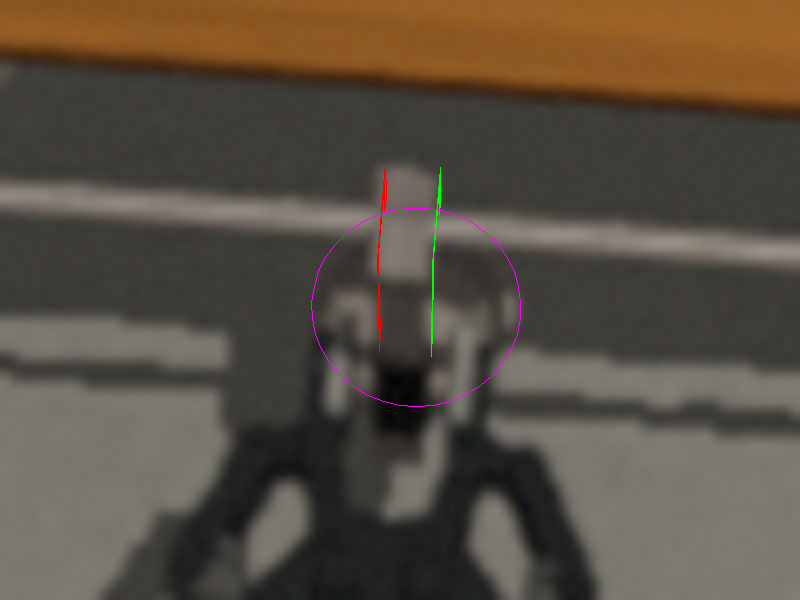

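Emit:
jog_arm(targets=[[[0, 0, 0, 0, 0, 0, 40], [0, 0, 0, 0, 0, 0, 50], [-0.1, 0, 0, 0, 0, 0, 55], [-0.25, 0, 0, 0, 0, 0, 60], [-0.4, 0, 0, 0, 0, 0, 60], [-0.55, 0, 0, 0, 0, 0, 60], [-0.7, 0, 0, 0, 0, 0, 60], [-0.8, 0, 0, 0, 0, 0, 60], [-0.8, 0, 0, 0, 0, 0, 60]]])

```text
t: 17.62
position: [572.3, 3.3, 164.0]
eef_rot: [[0.925, -0.081, -0.37], [-0.075, -0.997, 0.032], [-0.372, -0.002, -0.928]]
ft_force: [0.6, 0.2, 0.4]
gripper_width: 60.2
```

```bash
python3 s.py; python3 - <<'E'
from h import *
for n in ('scene','top'):
    im,d=robot.get_image(n); cv2.imwrite(f'{n}9.png',im); np.save(f'{n}9.npy',d)
    c=proj(n,[RM-[0,0,80]])[0]; x,y,w,h=(int(c[0])-60,int(c[1])-50,133,100)
    cv2.imwrite(f'pics/{n}9.png',cv2.resize(im[y:y+h,x:x+w],None,fx=6,fy=6,interpolation=cv2.INTER_CUBIC))
E
```

```text
t 17.625 pos [572.3   3.3 164. ] F [0.6 0.2 0.4] M [ 0.04  0.41 -0.01] w 60.18999257212237 q [-0.16 -0.51  2.51  2.16  0.09 -0.62]
[[ 0.925 -0.081 -0.37 ]
 [-0.075 -0.997  0.032]
 [-0.372 -0.002 -0.928]]
lean 6.828026699055643 hook rel rail [np.float64(-42.85583214300694), np.float64(-2.1702123107234543), np.float64(21.132704536906203)]
```

View pics/scene9.png

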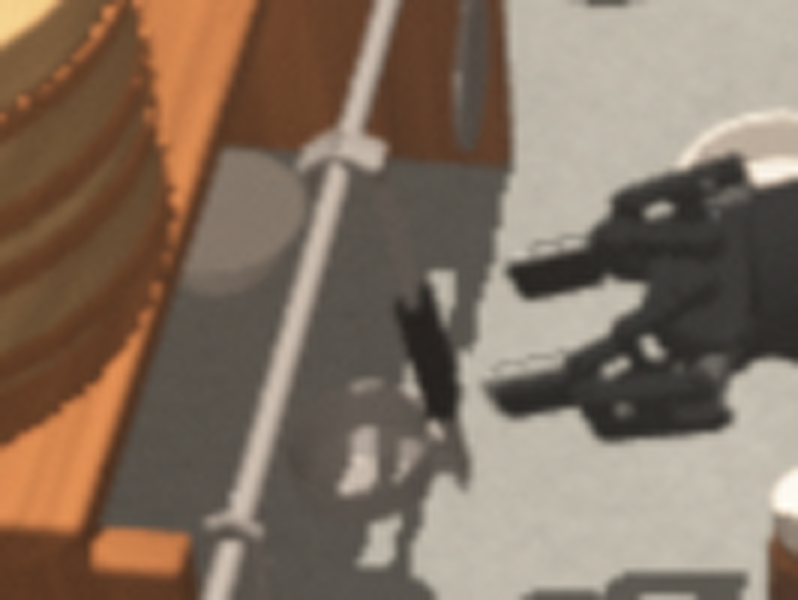

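View pics/top9.png

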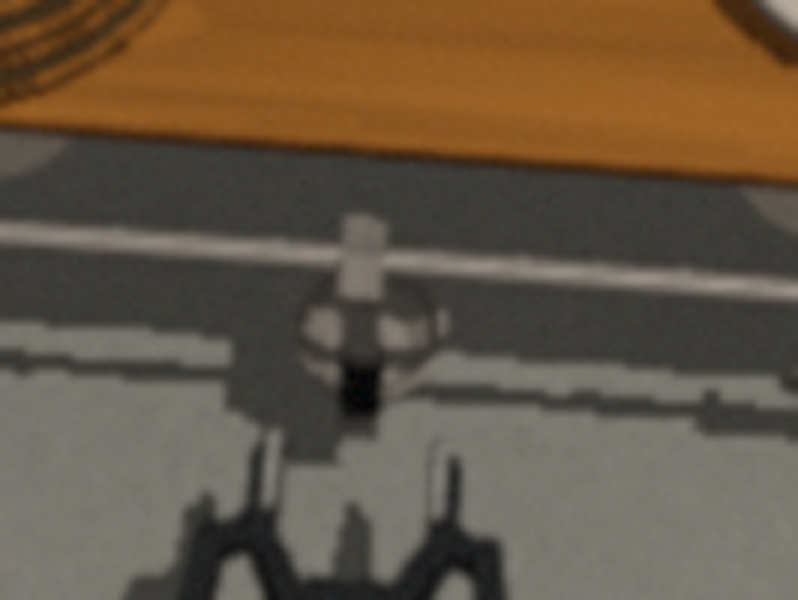

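```bash
python3 - <<'E'
from h import *
im=cv2.imread('top0.png')
c=atz('top',406.2,253.8,26); e=atz('top',418.4,293.8,26); r=atz('top',412.5,273.1,26)
print(c,e,r,np.degrees(np.arctan2(*(c-e)[1::-1])),np.linalg.norm(c-e),np.degrees(np.arctan2(*(r-e)[1::-1])))
# segmentation: brighter/white pixels
g=cv2.cvtColor(im,cv2.COLOR_BGR2HSV)
roi=np.zeros(im.shape[:2],bool); roi[222:312,375:445]=1
P=cloud('top',np.load('top0.npy'))
lab=cv2.cvtColor(im,cv2.COLOR_BGR2GRAY).astype(int)
m=roi&((P[...,2]>9))
n,l,s,cc=cv2.connectedComponentsWithStats(m.astype(np.uint8)); k=1+np.argmax(s[1:,4]); print(s[k])
ys,xs=np.where(l==k); W=np.array([atz('top',x,y,22)[:2] for x,y in zip(xs,ys)],np.float32)
# tab pixels farther than 60 from c
tabm=np.linalg.norm(W-c[:2],axis=1)>62; T=W[tabm]; print('tab mean',T.mean(0),len(T))
(cx,cy),rad=cv2.minEnclosingCircle(np.ascontiguousarray(W[~tabm])); print('circ',cx,cy,rad)
dv=np.array([cx,cy])-T.mean(0); print(np.degrees(np.arctan2(dv[1],dv[0])),np.linalg.norm(dv))
vx=cv2.fitLine(T,cv2.DIST_L2,0,.01,.01).ravel(); print(vx,np.degrees(np.arctan(vx[1]/vx[0])))
for q in robot.place_of('top','dish_mid'): print(q['conf'],atz('top',*q['at'],13))
for q in robot.place_of('top','dish_tab'): print(q['conf'],atz('top',*q['at'],20))
E
```

```text
[ 450.685 -243.479   26.   ] [ 342.873 -274.376   26.   ] [ 398.543 -259.49    26.   ] 15.991194787446046 112.1525597495819 14.970043807092507
[386 234  41  61 779]
tab mean [ 367.339 -267.311] 175
circ 447.4466552734375 -245.05267333984375 58.127296447753906
15.528443976260231 83.14215185257466
[   0.949    0.316  367.339 -267.311] 18.391806
0.84 [ 452.291 -241.882   13.   ]
0.58 [ 256.714 -285.978   13.   ]
0.64 [ 151.818 -282.482   20.   ]
0.63 [ 365.919 -262.531   20.   ]
```

```bash
cat >> h.py <<'E'
DM=np.array([451,-242.5]); DY=16.
def tabpose(c,yaw,z=23.5,T=70,f=-1):
    Q=tool(yaw,T,f); a=np.radians(yaw); q=np.array([c[0]-94*np.cos(a),c[1]-94*np.sin(a),z]); return q+18.7*Q[:,0],Q
E
python3 - <<'E'
from h import *
p,R=pose()
rows([(np.array([535,0,230]),tool(-4.76,40,-1)),((500,-60,250),tool(0,60,-1)),((430,-170,220),tool(10,70,-1)),tabpose(DM,DY,120),tabpose(DM,DY)])
print(tabpose(DM,DY)[0])
E
```

```text
shift [-0.988  0.104 -0.792] turn [-0.009 -3.021  0.026]
shift [-1.578  1.147 -0.917] turn [-0.534 -6.352 -0.583]
shift [-2.334  3.07  -0.079] turn [-1.822 -7.979 -1.733]
shift [-2.459  4.766  2.078] turn [-2.562 -7.936 -2.45 ]
shift [-1.86   4.769  3.571] turn [-2.562 -7.936 -2.45 ]
[ 366.789 -266.647    5.928]
```

Emit:
jog_arm(targets=[[[-0.2, 0.02, -0.15, 0, -0.5, 0, 60], [-0.4, 0.04, -0.3, 0, -1.2, 0, 60], [-0.6, 0.06, -0.5, 0, -2, 0, 60], [-0.8, 0.08, -0.65, 0, -2.6, 0, 60], [-1.0, 0.1, -0.8, 0, -3, 0, 60], [-1.2, 0.5, -0.85, -0.2, -4.2, -0.2, 60], [-1.4, 0.8, -0.9, -0.4, -5.3, -0.4, 60], [-1.6, 1.15, -0.9, -0.55, -6.3, -0.6, 60], [-1.8, 1.8, -0.6, -1, -7, -1, 60], [-2.1, 2.4, -0.3, -1.4, -7.5, -1.4, 60], [-2.3, 3.0, -0.1, -1.8, -8, -1.7, 60], [-2.4, 3.6, 0.6, -2.1, -8, -2, 60], [-2.4, 4.2, 1.4, -2.4, -7.95, -2.3, 60], [-2.46, 4.77, 2.08, -2.56, -7.94, -2.45, 60], [-2.46, 4.77, 2.08, -2.56, -7.94, -2.45, 60], [-2.46, 4.77, 2.08, -2.56, -7.94, -2.45, 60]]])

```text
t: 19.82
position: [367.1, -267.0, 102.9]
eef_rot: [[0.329, 0.275, -0.903], [0.095, -0.961, -0.259], [-0.94, -0.0, -0.342]]
ft_force: [0.4, 0.4, 0.5]
gripper_width: 60.0
```

```bash
python3 - <<'E'
from h import *
st()
rows([tabpose(DM,DY,120),tabpose(DM,DY)])
for n in ('scene','top'):
    im,d=robot.get_image(n); cv2.imwrite(f'{n}10.png',im); np.save(f'{n}10.npy',d); cv2.imwrite(f'pics/{n}10.png',im)
E
```

```text
t 19.825 pos [ 367.1 -267.   102.9] F [0.4 0.4 0.5] M [-0.02  0.1   0.01] w 59.95864049031623 q [-1.   -0.39  2.25  0.36  1.2   0.17]
[[ 0.329  0.275 -0.903]
 [ 0.095 -0.961 -0.259]
 [-0.94  -0.    -0.342]]
shift [ 0.006 -0.007  0.005] turn [-0.002 -0.005  0.002]
shift [ 1.517 -0.007  0.556] turn [-0.002 -0.005  0.002]
```

View pics/scene10.png

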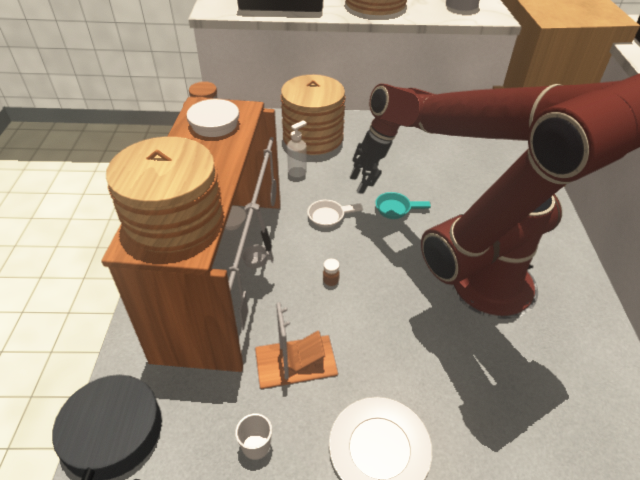

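View pics/top10.png

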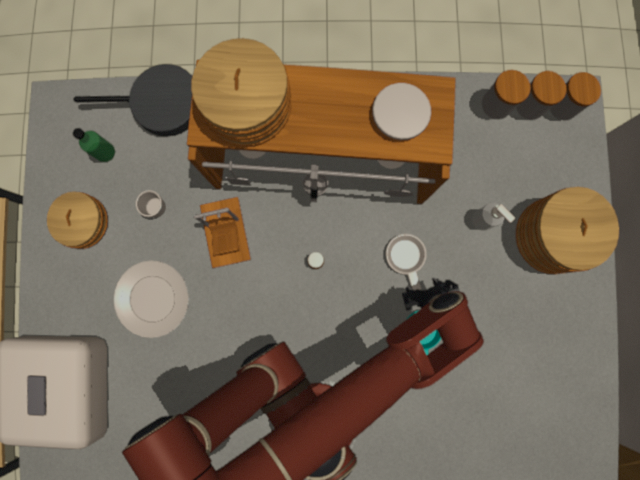

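Emit:
jog_arm(targets=[[[0.4, 0, 0.15, 0, 0, 0, 60], [0.8, 0, 0.3, 0, 0, 0, 60], [1.15, 0, 0.42, 0, 0, 0, 60], [1.35, 0, 0.5, 0, 0, 0, 60], [1.51, 0, 0.55, 0, 0, 0, 60], [1.51, 0, 0.55, 0, 0, 0, 60], [1.51, 0, 0.55, 0, 0, 0, 60]]])

```text
t: 20.8
position: [366.9, -267.4, 6.7]
eef_rot: [[0.329, 0.276, -0.903], [0.093, -0.961, -0.259], [-0.94, 0.001, -0.342]]
ft_force: [-0.8, 0.3, 0.1]
gripper_width: 60.2
```

```bash
python3 - <<'E'
from h import *
st()
for n in ('scene','top'):
    im,d=robot.get_image(n); cv2.imwrite(f'{n}11.png',im)
    x,y,w,h=(300,170,100,75) if n=='scene' else (370,230,100,75)
    cv2.imwrite(f'pics/{n}11.png',cv2.resize(im[y:y+h,x:x+w],None,fx=8,fy=8,interpolation=cv2.INTER_CUBIC))
E
```

```text
t 20.8 pos [ 366.9 -267.4    6.7] F [-0.8  0.3  0.1] M [-0.03  0.13 -0.01] w 60.19164957179452 q [-1.   -0.2   2.29  0.4   0.99  0.07]
[[ 0.329  0.276 -0.903]
 [ 0.093 -0.961 -0.259]
 [-0.94   0.001 -0.342]]
```

View pics/scene11.png

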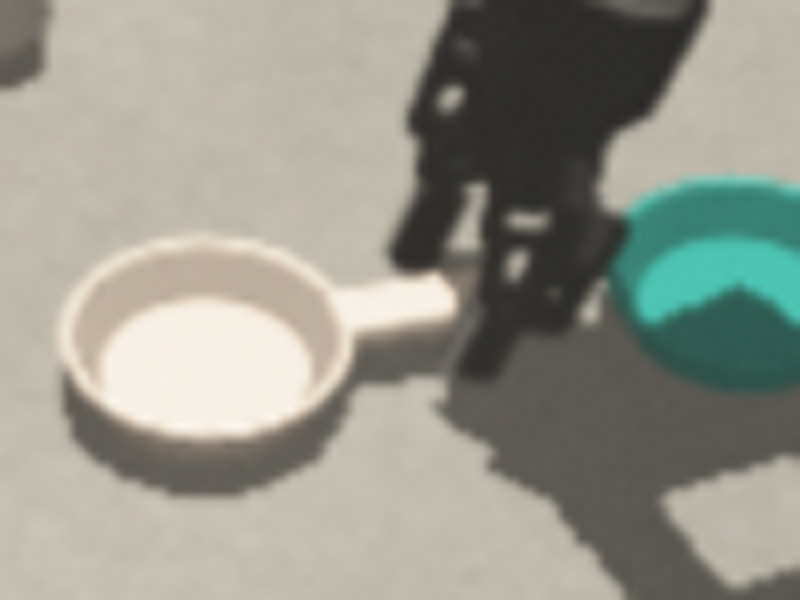

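View pics/top11.png

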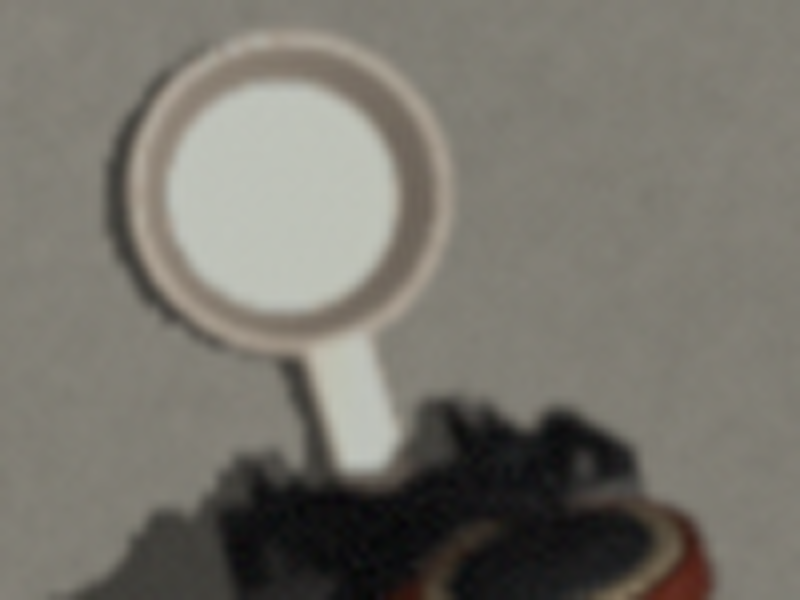

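```bash
python3 - <<'E'
from h import *
a=np.radians(DY); u=np.array([np.cos(a),np.sin(a)]); v=np.array([-u[1],u[0]])
im={n:cv2.imread(f'{n}11.png') for n in('scene','top')}
for n,(x,y) in (('scene',(300,170)),('top',(370,230))):
    c=cv2.resize(im[n][y:y+75,x:x+100],None,fx=8,fy=8,interpolation=cv2.INTER_CUBIC)
    def L(pts,col): cv2.polylines(c,[((proj(n,pts)-[x,y]+.5)*8).astype(np.int32)],False,col,1)
    L([[*(DM+55*np.array([np.cos(t),np.sin(t)])),26] for t in np.linspace(0,6.3,40)],(0,0,255))
    for s in(-12,12): L([[*(DM-u*55+v*s),26],[*(DM-u*115+v*s),26]],(0,0,255))
    p,R=pose(); w=R[:,1]
    for s in (-30,30): L([p+s*w,p+s*w-R[:,0]*40],(0,255,0))
    cv2.imwrite(f'pics/ov_{n}11.png',c)
E
```

```text
(no output)
```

View pics/ov_scene11.png

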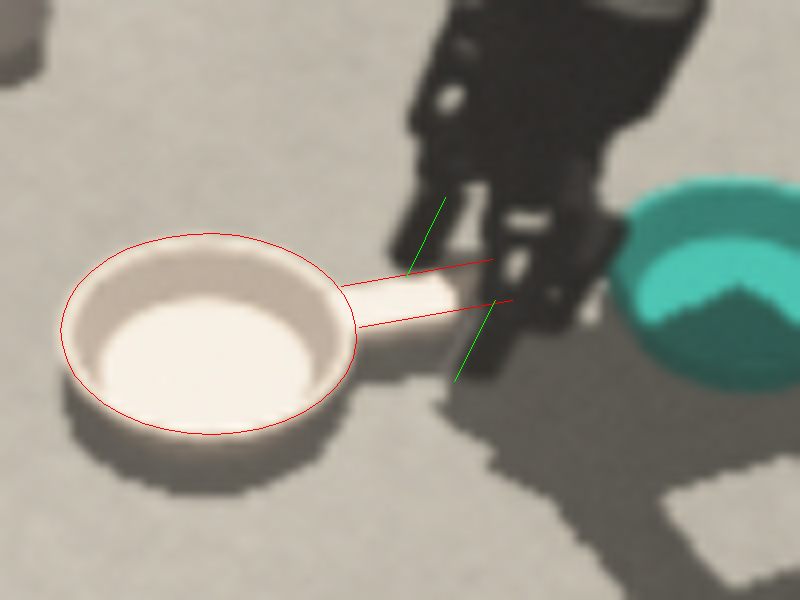

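View pics/ov_top11.png

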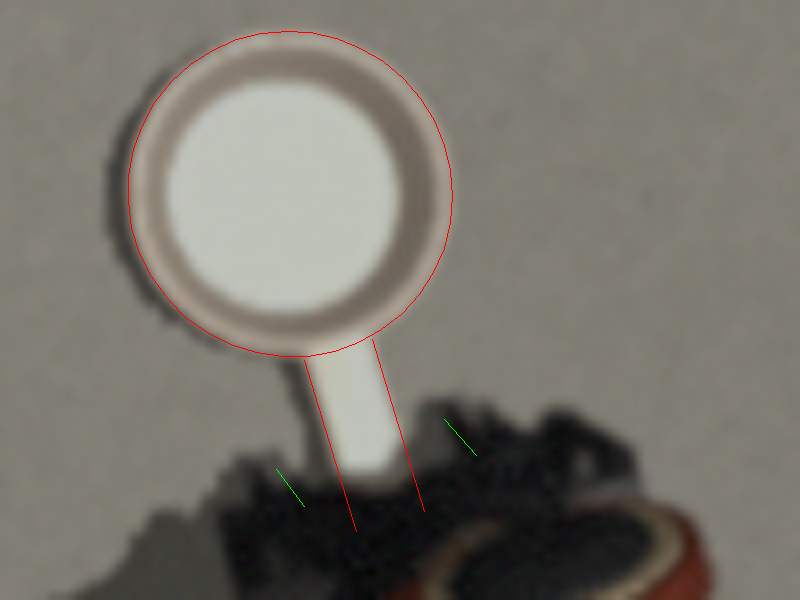

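Emit:
jog_arm(targets=[[[0, 0, 0, 0, 0, 0, 45], [0, 0, 0, 0, 0, 0, 30], [0, 0, 0, 0, 0, 0, 24], [0, 0, 0, 0, 0, 0, 20], [0, 0, 0, 0, 0, 0, 15], [0, 0, 0, 0, 0, 0, 12], [0, 0, 0, 0, 0, 0, 12]]], newtons=50)

```text
t: 21.78
position: [366.5, -267.1, 6.1]
eef_rot: [[0.328, 0.276, -0.903], [0.094, -0.961, -0.259], [-0.94, 0.0, -0.342]]
ft_force: [-2.5, -0.6, 2.8]
gripper_width: 23.1
```

```bash
python3 - <<'E'
from h import *
st()
p,R=pose()
Bc=RM+7*sx
print(Bc)
for yaw in (-5,0,8):
    print(yaw); a=np.radians(yaw)
    for k in (0.25,.5,.75,1):
        c=DM+(Bc[:2]-DM)*k; y=DY+(yaw-DY)*k
        q,Q=tabpose(c,y,24.5,70); rows([(q,Q)])
E
```

```text
t 21.775 pos [ 366.5 -267.1    6.1] F [-2.5 -0.6  2.8] M [-0.1   0.28  0.09] w 23.061001258976834 q [-1.   -0.2   2.3   0.4   0.99  0.07]
[[ 0.328  0.276 -0.903]
 [ 0.094 -0.961 -0.259]
 [-0.94   0.    -0.342]]
[630.676  -0.581 258.   ]
-5
shift [ 0.331 -0.903 -0.954] turn [0.822 0.005 0.297]
shift [ 0.678 -1.798 -1.909] turn [1.645 0.005 0.596]
shift [ 1.029 -2.691 -2.875] turn [2.467 0.005 0.895]
shift [ 1.383 -3.58  -3.852] turn [3.289 0.005 1.194]
0
shift [ 0.33  -0.871 -0.952] turn [0.627 0.005 0.226]
shift [ 0.674 -1.735 -1.899] turn [1.253 0.005 0.454]
shift [ 1.021 -2.598 -2.853] turn [1.88  0.005 0.681]
shift [ 1.37  -3.46  -3.814] turn [2.506 0.005 0.909]
8
shift [ 0.329 -0.82  -0.949] turn [0.313 0.005 0.112]
shift [ 0.671 -1.634 -1.889] turn [0.627 0.005 0.226]
shift [ 1.013 -2.447 -2.831] turn [0.94  0.005 0.34 ]
shift [ 1.355 -3.26  -3.774] turn [1.253 0.005 0.454]
```

Emit:
jog_arm(targets=[[[-0.06, 0, -0.02, 0, 0, 0, 12], [-0.06, 0, -0.02, 0, 0, 0, 12], [0.05, -0.29, -0.34, 0.2, 0, 0.07, 12], [0.16, -0.58, -0.65, 0.42, 0, 0.15, 12], [0.28, -0.87, -0.97, 0.63, 0, 0.23, 12], [0.39, -1.16, -1.29, 0.84, 0, 0.3, 12], [0.5, -1.45, -1.6, 1.04, 0, 0.38, 12], [0.62, -1.735, -1.92, 1.25, 0, 0.45, 12], [0.74, -2.02, -2.24, 1.46, 0, 0.53, 12], [0.86, -2.31, -2.55, 1.67, 0, 0.6, 12], [0.97, -2.6, -2.87, 1.88, 0, 0.68, 12], [0.97, -2.6, -2.87, 1.88, 0, 0.68, 12], [0.97, -2.6, -2.87, 1.88, 0, 0.68, 12]]])

```text
t: 23.4
position: [497.5, -66.8, 9.5]
eef_rot: [[0.339, 0.07, -0.938], [0.025, -0.998, -0.066], [-0.94, -0.001, -0.34]]
ft_force: [-0.6, 0.2, -2.3]
gripper_width: 23.1
```

```bash
python3 - <<'E'
from h import *
st()
Bc=RM+7*sx
rows([tabpose(DM+(Bc[:2]-DM)*k,DY*(1-k),28,70) for k in (.75,.88,1)])
for n in ('scene','top'):
    im,d=robot.get_image(n); cv2.imwrite(f'{n}12.png',im);np.save(f'{n}12.npy',d)
    x,y,w,h=(210,150,160,120) if n=='scene' else (270,150,160,120)
    cv2.imwrite(f'pics/{n}12.png',cv2.resize(im[y:y+h,x:x+w],None,fx=5,fy=5,interpolation=cv2.INTER_CUBIC))
E
```

```text
t 23.4 pos [497.5 -66.8   9.5] F [-0.6  0.2 -2.3] M [-0.07  0.47  0.  ] w 23.05858663725433 q [-0.36 -0.19  2.28  0.21  0.75  1.  ]
[[ 0.339  0.07  -0.938]
 [ 0.025 -0.998 -0.066]
 [-0.94  -0.001 -0.34 ]]
shift [-0.01   0.008 -0.019] turn [0.002 0.018 0.011]
shift [ 0.135 -0.541 -0.419] turn [0.328 0.018 0.129]
shift [ 0.27  -1.047 -0.791] turn [0.629 0.018 0.238]
```

View pics/scene12.png

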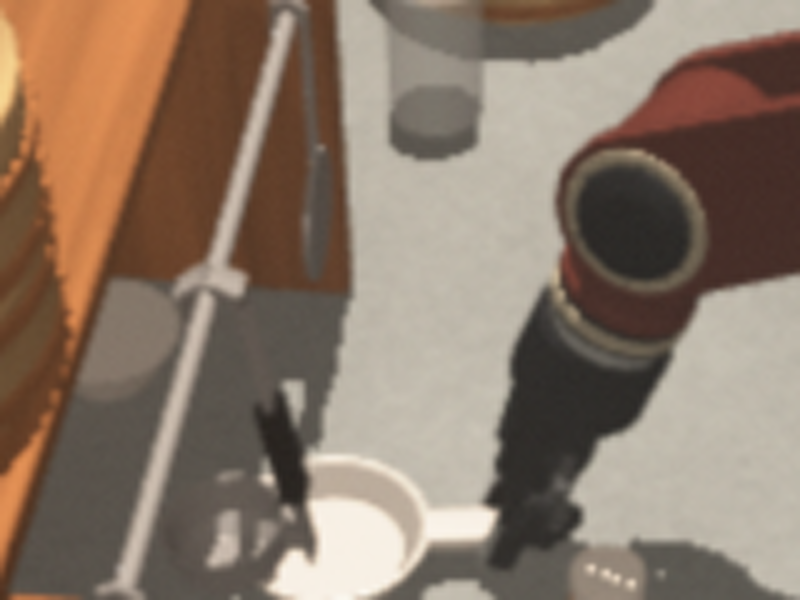

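View pics/top12.png

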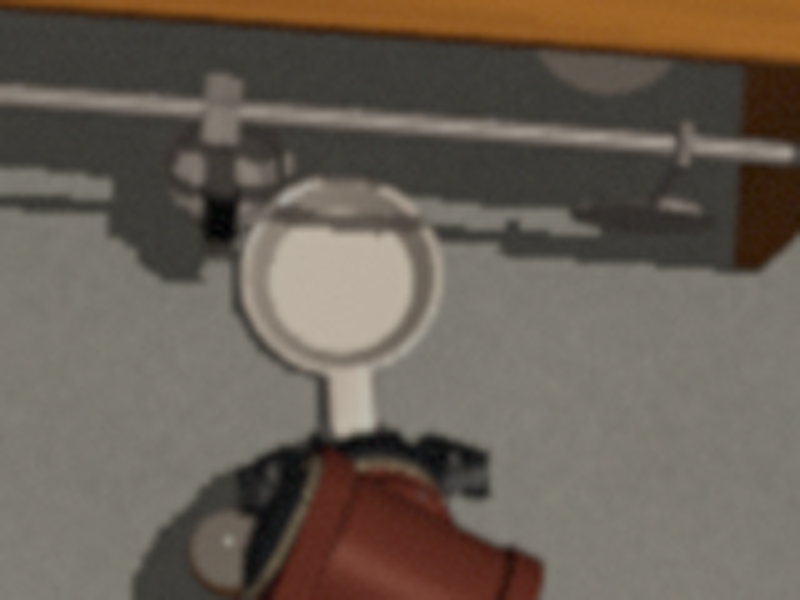

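```bash
python3 - <<'E'
from h import *
rows([tabpose(c,y,28,70) for c,y in (((600,-61),4),((615,-60),3.5),((629,-56),3),((631,-42),2),((631,-28),1),((631,-14),0),((631,-1),0))])
rows([tabpose((631,-1),0,24,70)])
# bowl check
p,R=np.zeros(3),np.eye(3)
lz=np.cos(np.radians(7))*np.array([0,0,1])+np.sin(np.radians(7))*sx; lx=np.cos(np.radians(7))*sx-np.sin(np.radians(7))*np.array([0,0,1.])
H=RM+[0,0,5]+1.5*sx; g=H-13*lx-112*lz
A=np.c_[lx,np.cross(lz,lx),lz]
overlay('top','top12.png',g,A,(270,150,100,75),8,'pics/ov_top12.png'); overlay('scene','scene12.png',g,A,(220,180,100,90),6,'pics/ov_scene12.png')
print('bowl',g+42*lx-68*lz, 'grip low',g-50*lz)
E
```

```text
shift [ 0.074  0.013 -0.239] turn [-0.009  0.012  0.004]
shift [ 0.159  0.001 -0.474] turn [0.069 0.012 0.032]
shift [ 0.24  -0.062 -0.698] turn [0.148 0.012 0.061]
shift [ 0.258 -0.318 -0.744] turn [0.304 0.012 0.118]
shift [ 0.264 -0.577 -0.761] turn [0.461 0.012 0.175]
shift [ 0.27  -0.835 -0.777] turn [0.618 0.012 0.232]
shift [ 0.275 -1.051 -0.791] turn [0.618 0.012 0.232]
shift [ 0.338 -1.051 -0.768] turn [0.618 0.012 0.232]
bowl [632.019  -0.693  80.807] grip low [592.661   2.585 103.792]
```

View pics/ov_scene12.png

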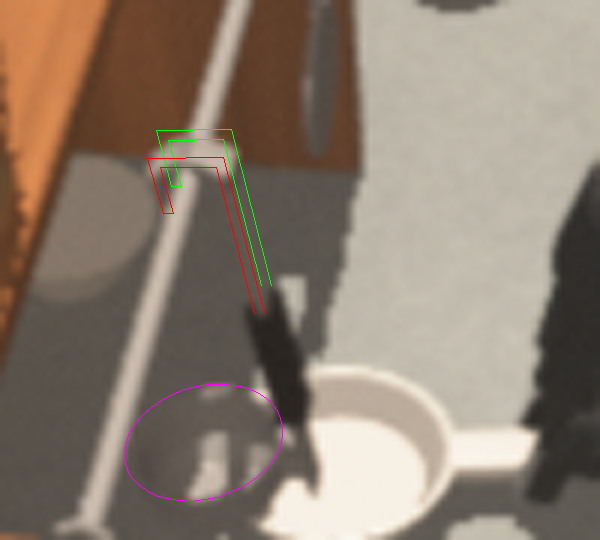

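View pics/ov_top12.png

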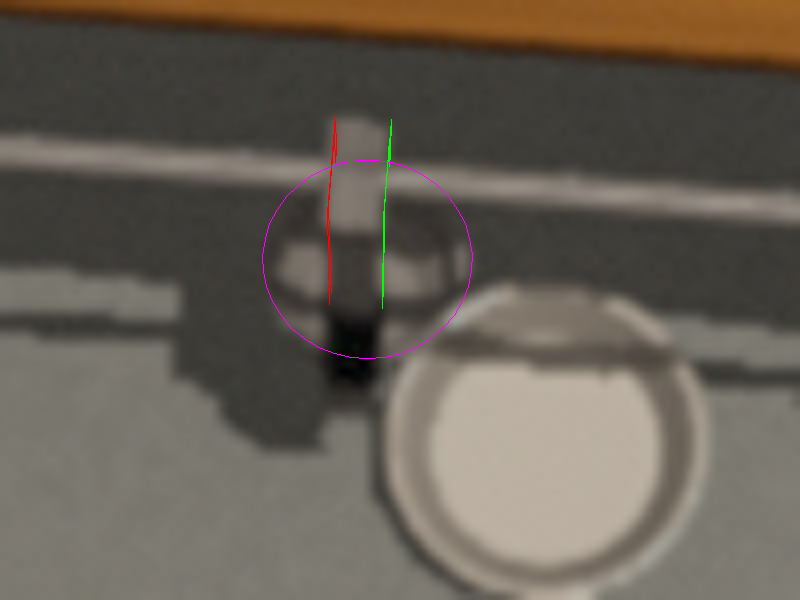

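Emit:
jog_arm(targets=[[[0.04, 0.01, -0.12, 0, 0, 0, 12], [0.07, 0.01, -0.24, 0, 0, 0, 12], [0.12, 0, -0.36, 0.03, 0, 0.01, 12], [0.16, 0, -0.47, 0.07, 0, 0.03, 12], [0.2, -0.03, -0.59, 0.11, 0, 0.05, 12], [0.24, -0.06, -0.7, 0.15, 0, 0.06, 12], [0.25, -0.19, -0.73, 0.23, 0, 0.09, 12], [0.26, -0.32, -0.74, 0.3, 0, 0.12, 12], [0.26, -0.45, -0.75, 0.38, 0, 0.15, 12], [0.265, -0.58, -0.76, 0.46, 0, 0.18, 12], [0.27, -0.7, -0.77, 0.54, 0, 0.2, 12], [0.27, -0.84, -0.78, 0.62, 0, 0.23, 12], [0.275, -0.95, -0.79, 0.62, 0, 0.23, 12], [0.275, -1.05, -0.79, 0.62, 0, 0.23, 12], [0.275, -1.05, -0.79, 0.62, 0, 0.23, 12], [0.275, -1.05, -0.79, 0.62, 0, 0.23, 12]]])

```text
t: 25.5
position: [543.9, -0.6, 10.8]
eef_rot: [[0.341, 0.001, -0.94], [0.0, -1.0, -0.0], [-0.94, 0.0, -0.341]]
ft_force: [-0.5, 0.3, -2.2]
gripper_width: 23.0
```

```bash
python3 - <<'E'
from h import *
st()
rows([tabpose((631,-1),0,28,70),tabpose((631,-1),0,23.7,70)])
for n in ('scene','top'):
    im,d=robot.get_image(n); cv2.imwrite(f'{n}13.png',im);np.save(f'{n}13.npy',d)
    x,y,w,h=(210,170,160,120) if n=='scene' else (250,150,160,120)
    cv2.imwrite(f'pics/{n}13.png',cv2.resize(im[y:y+h,x:x+w],None,fx=5,fy=5,interpolation=cv2.INTER_CUBIC))
E
```

```text
t 25.5 pos [543.9  -0.6  10.8] F [-0.5  0.3 -2.2] M [-0.05  0.44 -0.02] w 22.951174487287528 q [-0.17 -0.09  2.18  0.09  0.7   1.34]
[[ 0.341  0.001 -0.94 ]
 [ 0.    -1.    -0.   ]
 [-0.94   0.    -0.341]]
shift [0.003 0.006 0.01 ] turn [0.005 0.005 0.001]
shift [0.07  0.006 0.034] turn [0.005 0.005 0.001]
```

View pics/scene13.png

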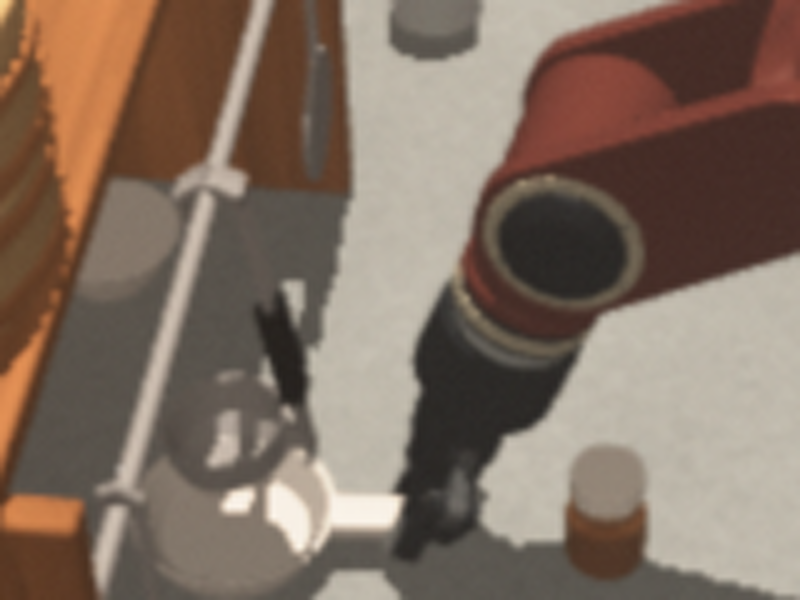

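View pics/top13.png

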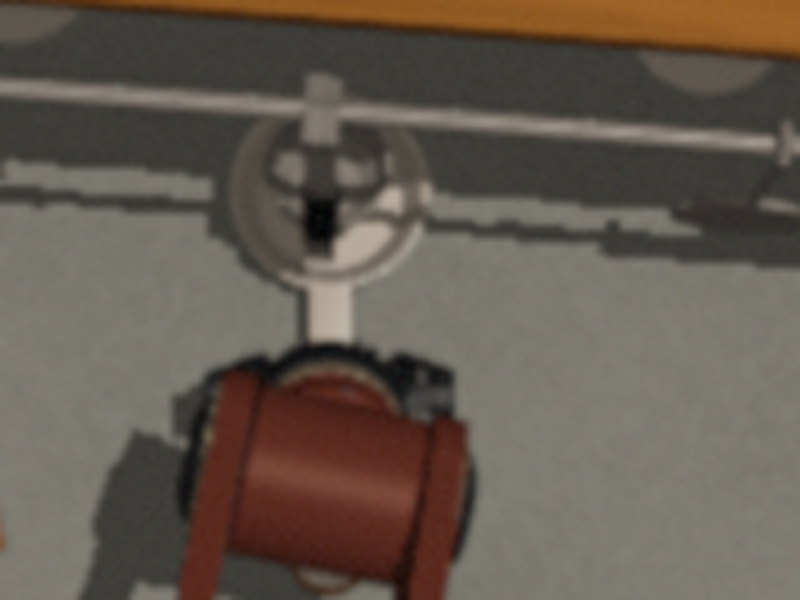

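Emit:
jog_arm(targets=[[[0.03, 0, 0.01, 0, 0, 0, 12], [0.05, 0, 0.02, 0, 0, 0, 12], [0.07, 0, 0.025, 0, 0, 0, 12], [0.07, 0, 0.025, 0, 0, 0, 12], [0.07, 0, 0.025, 0, 0, 0, 12]]])

```text
t: 26.22
position: [544.1, -0.6, 6.5]
eef_rot: [[0.342, 0.001, -0.94], [0.0, -1.0, -0.0], [-0.94, 0.0, -0.342]]
ft_force: [0.1, -0.8, -0.5]
gripper_width: 22.9
```

```bash
python3 - <<'E'
from h import *
st()
im,d=robot.get_image('top'); cv2.imwrite('top14.png',im)
for n in ('top','scene'):
    if n=='scene': robot.get_image('scene')
    for q in robot.place_of(n,'dish_mid'): print(n,round(q['conf'],2),atz(n,*q['at'],13))
E
```

```text
t 26.225 pos [544.1  -0.6   6.5] F [ 0.1 -0.8 -0.5] M [-0.    0.3  -0.03] w 22.891496877147024 q [-0.17 -0.08  2.18  0.09  0.69  1.34]
[[ 0.342  0.001 -0.94 ]
 [ 0.    -1.    -0.   ]
 [-0.94   0.    -0.342]]
top 0.91 [ 249.81  -279.892   13.   ]
top 0.76 [625.605  -5.858  13.   ]
scene 0.61 [630.05    1.815  13.   ]
```

Emit:
jog_arm(targets=[[[0.008, 0, 0.003, 0, 0, 0, 12], [0.008, 0, 0.003, 0, 0, 0, 12], [0.008, 0, 0.003, 0, 0, 0, 22], [0.008, 0, 0.003, 0, 0, 0, 24], [0.008, 0, 0.003, 0, 0, 0, 27], [0.008, 0, 0.003, 0, 0, 0, 32], [0.008, 0, 0.003, 0, 0, 0, 40], [0.008, 0, 0.003, 0, 0, 0, 50], [0.008, 0, 0.003, 0, 0, 0, 50], [-0.2, 0, -0.07, 0, 0, 0, 50], [-0.5, 0, -0.14, 0, 0, 0, 50], [-0.9, 0, -0.2, 0, 0, 0, 50], [-1.4, 0, -0.3, 0, 0, 0, 50], [-2.0, 0, -0.3, 0, 0, 0, 50], [-2.6, 0, -0.3, 0, 0, 0, 50], [-3.2, 0, -0.3, 0, 0, 0, 50], [-3.6, 0, -0.1, 0, 0, 0, 50], [-3.6, 0, -0.1, 0, 0, 0, 50]]])

```text
t: 28.68
position: [476.5, -0.8, 214.7]
eef_rot: [[0.347, 0.0, -0.938], [-0.001, -1.0, -0.001], [-0.938, 0.001, -0.347]]
ft_force: [-0.2, -0.5, -0.2]
gripper_width: 50.2
```

```bash
python3 - <<'E'
from h import *
st()
for n in ('scene','top'):
    im,d=robot.get_image(n); cv2.imwrite(f'{n}15.png',im);np.save(f'{n}15.npy',d)
    x,y,w,h=(210,170,160,120) if n=='scene' else (250,150,160,120)
    cv2.imwrite(f'pics/{n}15.png',cv2.resize(im[y:y+h,x:x+w],None,fx=5,fy=5,interpolation=cv2.INTER_CUBIC))
    cv2.imwrite(f'pics/{n}15f.png',im)
    for l,z in (('dish_mid',13),('spice',0),('cup',0),('soap',0),('plate',0)):
        print(n,l,[(round(q['conf'],2),atz(n,*q['at'],z)[:2].round(0)) for q in robot.place_of(n,l)])
E
```

```text
t 28.675 pos [476.5  -0.8 214.7] F [-0.2 -0.5 -0.2] M [0.03 0.16 0.06] w 50.18018072266793 q [-0.2  -0.58  2.19  0.07  1.19  1.36]
[[ 0.347  0.    -0.938]
 [-0.001 -1.    -0.001]
 [-0.938  0.001 -0.347]]
scene dish_mid [(0.95, array([ 247., -281.])), (0.89, array([627.,  -6.]))]
scene spice [(0.92, array([436.,   0.]))]
scene cup [(0.66, array([588., 450.]))]
scene soap [(0.63, array([ 538., -466.]))]
scene plate [(0.9, array([333., 445.])), (0.61, array([542., -18.]))]
top dish_mid [(0.85, array([ 250., -280.])), (0.73, array([635.,   5.]))]
top spice []
top cup [(0.67, array([569., 450.])), (0.25, array([684.,   5.]))]
top soap [(0.63, array([ 553., -463.]))]
top plate [(0.85, array([335., 452.])), (0.7, array([512., 249.]))]
```

View pics/scene15.png

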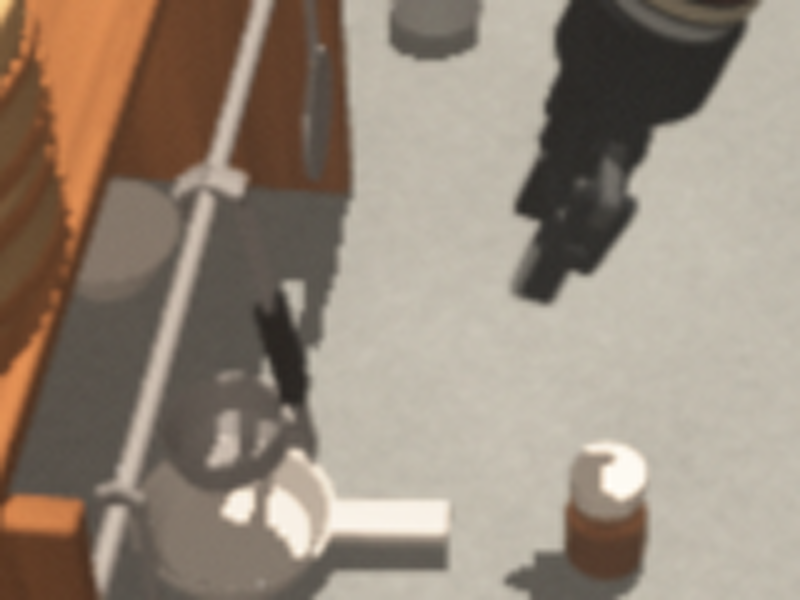

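View pics/top15.png

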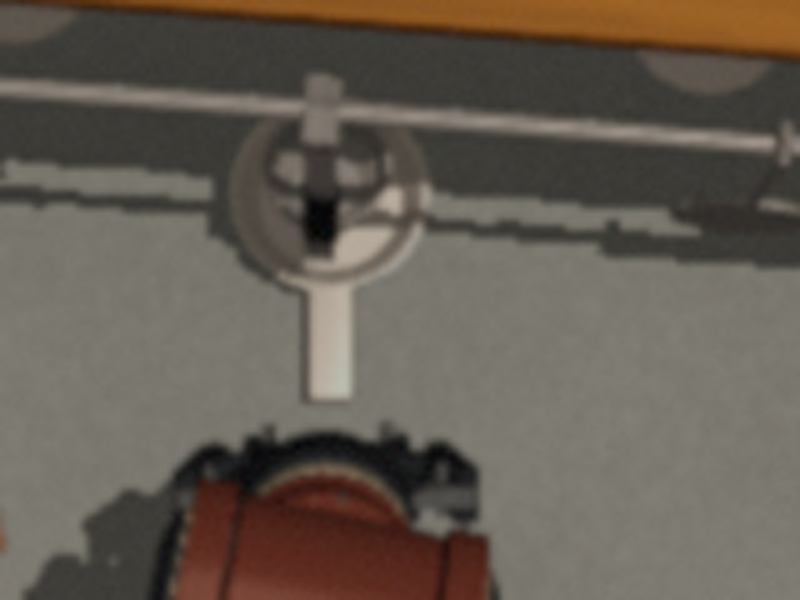

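View pics/scene15f.png

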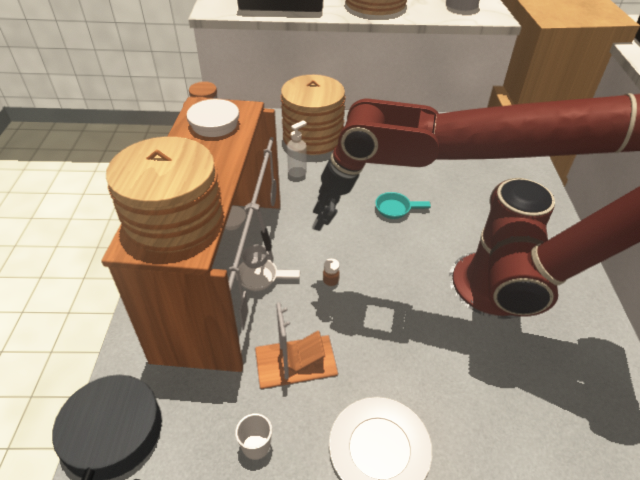

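```bash
python3 - <<'E'
from h import *
d=cv2.absdiff(cv2.imread('scene13.png'),cv2.imread('scene15.png'))
print('ladle region change',d[185:255,240:273].mean(), d[185:255,240:273].max())
print('dish by tab end', atz('top',250+329/5,150+400/5,26)+[115,0,0])
st(); print(robot.hand_in())
E
```

```text
ladle region change 1.3536796536796536 7
dish by tab end [631.84   -0.392  26.   ]
t 29.275 pos [475.8  -0.6 211. ] F [ 0.4  0.5 -0.1] M [-0.03  0.22  0.02] w 50.43243550260807 q [-0.2  -0.58  2.19  0.07  1.19  1.36]
[[ 0.341  0.001 -0.94 ]
 [ 0.    -1.    -0.   ]
 [-0.94  -0.    -0.341]]
the job is handed in; nothing more can be done
None
```

The ladle is hanging by its hook at the middle of the rail, and the white dish stands under its bowl. I handed the job in at t = 29.3 s of the 72 s allowed.

**Ladle:** I lifted it straight up out of the stand and hooked it over the rail at its 7° rest lean. The force readings showed the rail carrying its weight before I opened the fingers slowly.

**Dish:** I gripped the white dish by its tab, moved it a few millimetres above the table, and set it down under the bowl. I went forward before going sideways so the gripper would clear the spice jar. The gripper then pulled away, and the arm stood clear of everything at hand-in.

**Last checks:**
- **Ladle still:** pictures taken before and after the dish release show no change at the ladle beyond image noise.
- **Dish position:** measured from its tab end, the dish centre is at about (632, 0) mm, against an expected bowl centre of (632, -1) mm. The network's own readings for the dish were 5–8 mm off, at (627, -6) and (635, 5). All of these are well within the dish's 55 mm radius.
- **Other loose things:** the spice jar, cup, soap bottle, plate and turquoise dish look unmoved. Network readings agree with the starting ones to about 10 mm, which is their usual scatter. The top camera's network missed the spice jar, because the arm was over it, but the scene camera's network found it in place.

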